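Hang the washed draining grid on both hooks of the drip stand

TASK

Lift the washed steel draining grid out of its slotted holder by its green grip and hang it by its top bar on the drip stand, each bar end fully down in the notch of its hook. The hooks are clamped only roughly in place, so feel for them gently, and make sure that both ends are seated before you let go. Do not drop the grid or force it, and leave the melon, the meter and the cup alone.

Things in the scene. Friction and masses are not known exactly. Their poses are not given: they have to be found in the camera images.
- grid: Loose upright steel draining grid, 0.3 to 0.5 kg. Origin: middle of its underside; z up, flat face normal to x, width along y. Frame 200 mm wide (y), 9 mm thick (x). Starts upright in the holder's slot, underside 10 mm over the table. Top bar: round, 10 mm diameter, centre line at z = 150 mm, from y = -160 to +160 mm; 18 mm collars on its ends. Front and back are alike
- grid_grip (a point): Middle of the green grip on top of the grid, at grid z = 185 mm. The grip is 14 mm thick (grid x: pinch it across this), 50 mm wide (y); its top is at z = 205 mm, its flat sides free down to the bar's top at z = 155 mm
- grid_left (a point): Point on the bar's centre line at grid y = +130 mm, z = 150 mm: the part that goes on a hook
- grid_right (a point): Point on the bar's centre line at grid y = -130 mm, z = 150 mm: the part that goes on the other hook
- holder: Fixed grey plastic holder, 120 (x) by 230 (y) mm, 40 mm high, with an upward slot along y, 12 mm wide, its floor 10 mm over the table. Origin: middle of its underside
- stand: Fixed drip stand. Origin: middle of its underside; z up; the hooks' open fronts point to its -x. White tray 130 (x) by 360 (y) by 16 mm; two 16 mm posts at x = +50, y = +-90 mm, tops at z = 209 mm, with a cross rail below their tops. On the rail two rigid steel hooks, each 12 mm wide, at y = +130 and -130 mm; their shape is told at stand_left and stand_right
- stand_left (a point): Centre of the notch of the +y hook as drawn, at ledge height: stand x = 0, y = +130, z = 215 mm. Hook along stand x from this point: level ledge from -55 to -7.5 mm; notch from -7.5 to +7.5 mm, its floor 26 mm below the ledge; upright back stop with its face at +7.5 mm, rising 20 mm over the ledge. A bar end fully home lies on the notch floor
- stand_right (a point): The same for the -y hook (stand y = -130 mm). These points move with the stand, not with the hooks: as clamped by hand, the hooks stand up to 9 mm higher or lower than drawn (both alike) and each by itself up to 12 mm nearer or farther along stand x (ledge, notch and stop together). Feel for them; they do not give when touched
- melon: Loose half melon, cut face up, 132 mm diameter, 64 mm high; origin: middle of its underside. Leave alone
- meter: Loose cream hand meter standing on its nose, 75 by 68 mm, 150 mm high; origin: middle of its underside. Leave alone
- cup: Loose white sample cup, 70 mm diameter, 70 mm high; origin: middle of its underside. Leave alone

How it is judged:
On the way, in this order (a step that is already met when the one before it is completed fails the run):
1. the grid is lifted clear of the holder in the gripper (height (world z) of grid above 0.05 m and contact force between the fingers and grid above 1 N), for 0.2 s.
2. both bar ends are down in their notches and the hooks bear on the grid, while the gripper still holds it (z of grid_left in the frame of stand between 0.18 and 0.207 m and x of grid_left in the frame of stand between -0.018 and 0.018 m and z of grid_right in the frame of stand between 0.18 and 0.207 m and x of grid_right in the frame of stand between -0.018 and 0.018 m and angle between grid's own z axis and vertical below 0.15 rad and contact force between grid and stand above 2 N and contact force between the fingers and grid above 1 N), for 0.4 s.
At the end, for the whole second after the job is handed in: Both bar points lie in the notches: bar centre 180 to 207 mm above the stand's underside (home is 185 to 203, by the hooks' height) and within 18 mm of the drawn notch centre in x; grid within 0.15 rad of upright, borne by the stand, released, at rest (0.03 m/s, 0.2 rad/s) (z of grid_left in the frame of stand between 0.18 and 0.207 m and x of grid_left in the frame of stand between -0.018 and 0.018 m and z of grid_right in the frame of stand between 0.18 and 0.207 m and x of grid_right in the frame of stand between -0.018 and 0.018 m and angle between grid's own z axis and vertical below 0.15 rad and contact force between grid and stand above 1 N and linear speed of grid below 0.03 m/s and angular speed of grid below 0.2 rad/s and contact force between the fingers and grid below 0.1 N); the robot touches nothing.
It fails at once if the grid is pressed or knocked against the stand or its hooks with more than 25 N (contact force between grid and stand above 25 N).
It fails at once if the half melon is moved by more than 20 mm or tipped by more than 0.25 rad (distance of melon from where it was at the start of the episode above 0.02 m or angle between melon's own z axis and vertical above 0.25 rad).
It fails at once if the hand meter is moved by more than 20 mm or tipped by more than 0.25 rad (distance of meter from where it was at the start of the episode above 0.02 m or angle between meter's own z axis and vertical above 0.25 rad).
It fails at once if the cup is moved by more than 20 mm or tipped by more than 0.25 rad (distance of cup from where it was at the start of the episode above 0.02 m or angle between cup's own z axis and vertical above 0.25 rad).
It also fails if it takes over 72 s, if anything falls off the work surface, if the arm or the gripper's body presses on something with over 40 N, if the wrist force passes 120 N, or if a joint passes its speed limit or range.

ROBOT

A 6-joint arm with a two-finger parallel gripper is mounted at the origin on the work surface. World frame = base frame: x ahead of the robot, y to its left, z up, the work surface at z = 0. Lengths are in m, angles in rad, forces in N, time in s.
With the tool pointing down it reaches from about 0.25 to 0.725 m from the base axis. Payload 4 kg.
Tool frame: the origin (TCP) lies midway between the tips of the shut fingers; the grasp point (between the pads) lies 19 mm behind it (bot.grasp_offset is the distance from the TCP to the grasp point, in m); z points along the fingers, y is the direction in which the jaws open and shut (so a half turn about z gives the same grasp; the last joint's range is limited). The gripper opens to 85 mm and grips with 20 to 120 N. Pads are 22 mm wide; open, the fingers measure 114 mm over their backs; the gripper's body (76 mm by 85 mm) begins 54 mm behind the grasp point. The pads swing forward as they close: fully open they stand 13 mm farther back than shut.
Start: joints at [1.133, 0.241, 0.005, 1.335, 0, 1.571], TCP at [0.212, 0.453, 0.191] pointing down, gripper open.
Joint ranges: [-2.72, 2.72], [-1.05, 1.87], [-1.09, 1.28], [-1.99, 2.15], [-1.42, 1.44], [-3.14, 3.14]. Speed limits (rad/s): [2.79, 2.79, 3.14, 3.14, 3.14, 3.14].

INTERFACE

Orientations are given as a unit quaternion [x, y, z, w].
In Python, from workcell import sensors, optics, bot gives the robot as it stands.
- The arm moves only by the tool apply_moves, never from a script. Its argument "plan" is one flat list of numbers, 6 for each row, row after row: the shift along the tool's x, y, z in m, then the turn, a rotation vector about the tool's x, y, z in rad. In form: [tx, ty, tz, ax, ay, az, tx, ty, tz, ax, ay, az, ...]. A call has 1 to 12 rows; each row is the pose to reach, as a shift and turn from the pose commanded when the call began, along the tool's axes at that moment; what a row does not reach only later rows make up. A row lasts 1/12 s, in which the tool goes at most 41.7 mm and 7.16 degrees, less where a joint would pass 70% of its speed; a pose out of reach is approached as far as the arm can. A call with a gripper value outside its range is refused whole. "grip" is the finger opening in m, from 0 to 0.0854, set as the call begins (left out, the last holds). The fingers move at their own pace and stop on an object; the grip force is fixed at half the most. Time passes only in rows, so rows that repeat a pose let the fingers close. It gives the time, the measured TCP pose, the force and the opening at its end, in the units of the state.
- sensors.get_obs(): the state, without advancing time (a new reading comes with each control period).
- optics.camera(name): name is "scene" or "side" or "wrist"; returns a dict with "pixels" (480x640x3 uint8, red, green, blue), "fx", "fy", "cx", "cy" (pixels), "pose" (4x4, takes a point from camera to world coordinates); the wrist camera has in their place "tool_from_camera" (4x4, takes a point from camera to tool coordinates, whose origin is the TCP and whose axes are the flange's). Camera axes: x right, y up, looking along -z (the intrinsics and any distortion apply to the point x, -y, -z); pixel columns grow to the right and rows downward; lengths in m; the calibration is good to about 2 mm. A picture is of the moment at which its call begins: read the wrist's pose just before it. There is no depth.
- bot.job_done(): hands the job in, once; it reports no verdict.
The state is a dict: "clock": time; "joint_pos": joint angles; "joint_vel": joint speeds; "tau": joint torques, N m; "eef_pos": TCP position; "tool_rot": TCP orientation; "ft_force": force on the tool from outside, world axes, zero at the start; "ft_torque": the same for the moment, N m; "grip_width": finger opening in m.
Only numpy, scipy, OpenCV 4.12 (cv2) and the standard library are available. Lean on these libraries where they do the work, as an engineer would, in place of code of your own. Each camera call takes 0.05 s, during which the arm holds its last target.

## Working session

There is one attempt and no reset: what is moved stays moved. The work goes in short steps, Python scripts to look and compute and a tool call to move; the robot and the scene stay as the last step left them, time stands still between calls to the robot, and variables do not carry over. Pictures are saved under pics/ and viewed, and the job is handed in when it is done.

Besides the shell and the picture viewer there is one more tool, called after ">>>" by a JSON object that holds its "method" and its "body", one argument or row to a line. apply_moves: Moves the arm, as the interface text tells. Its arguments: {"type":"object","properties":{"plan":{"type":"array","items":{"type":"number"}},"grip":{"type":"number"}},"required":["plan"]}

```bash
ls; mkdir -p pics; python3 - <<'E'
from workcell import sensors, optics, bot
import cv2,json,numpy as np
o=sensors.get_obs();print(o)
for n in("scene","side","wrist"):
    c=optics.camera(n);cv2.imwrite(f"pics/{n}0.png",c["pixels"][:,:,::-1])
    print(n,{k:(np.round(v,4).tolist() if hasattr(v,'tolist') else v) for k,v in c.items() if k!="pixels"})
E
```

```text
pics
{'clock': 0.0, 'joint_pos': array([1.13303101e+00, 2.41416798e-01, 3.71219869e-03, 1.33519218e+00,
       4.56038872e-06, 1.57078176e+00]), 'joint_vel': array([ 0.00289395, -0.00154846, -0.00016737, -0.00048854, -0.0008402 ,
        0.00125877]), 'tau': array([-1.60425305e-03, -3.72317004e+01,  2.52409476e+01,  1.68732530e-02,
       -2.09082731e-05,  6.34782520e-07]), 'eef_pos': array([0.21165207, 0.45220008, 0.19050655]), 'tool_rot': array([ 2.17131847e-01,  9.76141720e-01, -1.02467060e-03, -2.30278153e-04]), 'ft_force': array([-0.99214694,  0.67461214,  0.72601166]), 'ft_torque': array([0.01327304, 0.02064679, 0.09370666]), 'grip_width': 0.08572059950231654}
scene {'fx': 452.2450798802946, 'fy': 452.2450798802946, 'cx': 327.76528220874053, 'cy': 243.00294504603542, 'pose': [[0.6381, -0.6058, 0.4753, 1.0732], [0.7698, 0.5141, -0.3783, -0.3697], [-0.0152, 0.6072, 0.7944, 0.9266], [0.0, 0.0, 0.0, 1.0]]}
side {'fx': 512.5831978664995, 'fy': 512.5831978664995, 'cx': 319.7274711464425, 'cy': 234.87138075521426, 'pose': [[0.8424, 0.3447, -0.4143, 0.205], [-0.5387, 0.5603, -0.6292, -0.5685], [0.0152, 0.7532, 0.6576, 0.7554], [0.0, 0.0, 0.0, 1.0]]}
wrist {'fx': 409.93616028307457, 'fy': 409.93616028307457, 'cx': 324.7522136712766, 'cy': 248.73656421130758, 'tool_from_camera': [[-0.0006, 0.9455, 0.3257, 0.084], [1.0, 0.0005, 0.0003, 0.0004], [0.0001, 0.3257, -0.9455, -0.1839], [0.0, 0.0, 0.0, 1.0]]}
```

View pics/scene0.png

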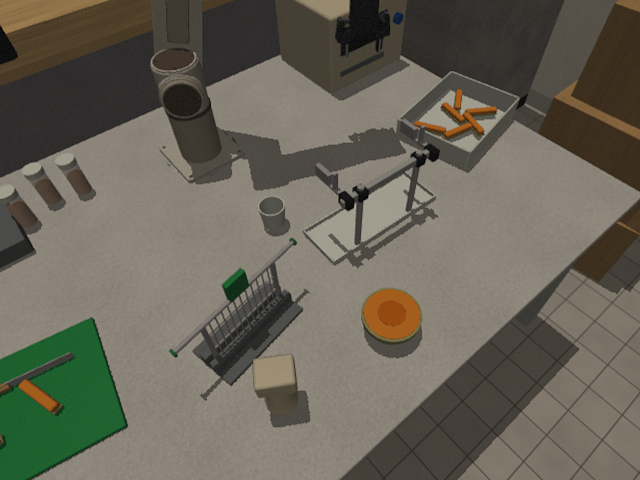

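View pics/side0.png

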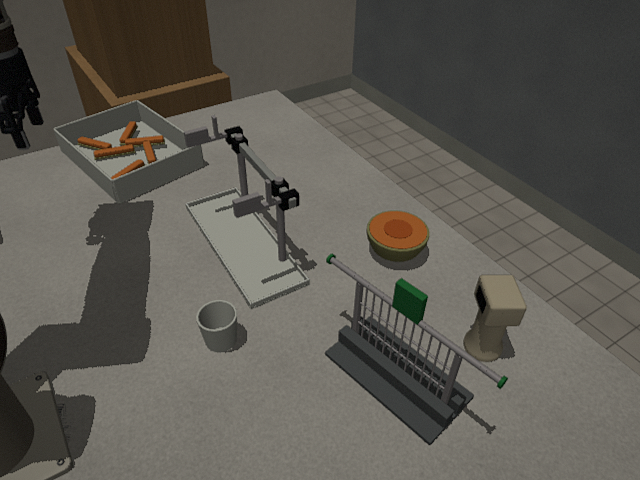

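View pics/wrist0.png

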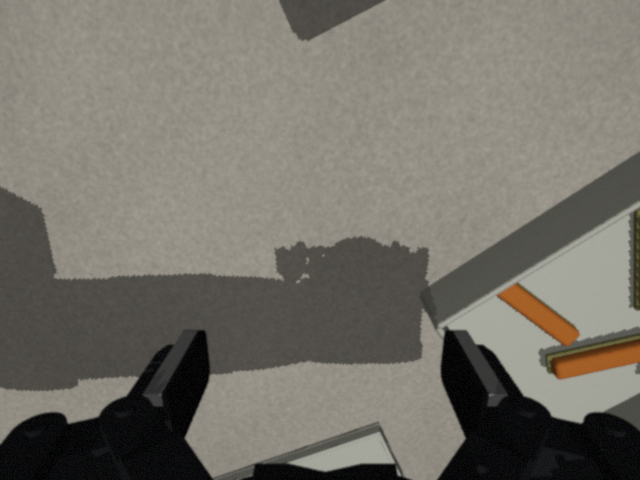

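The scene image shows the grid at about (235,310), its collars at about (174,352) and (293,241), and the tray corners at (304,231), (337,261) and (435,197). The side image shows the collars at (331,259) and (502,381). Next I'll take finer measurements.

```bash
cat > h.py <<'E'
import numpy as np,cv2
from workcell import sensors, optics, bot
def ray(c,u,v):
    d=np.array([(u-c['cx'])/c['fx'],-(v-c['cy'])/c['fy'],-1.]);P=c['pose'];d=P[:3,:3]@d
    return P[:3,3],d/np.linalg.norm(d)
def plane(c,u,v,z):
    o,d=ray(c,u,v);return o+d*(z-o[2])/d[2]
def tri(c1,p1,c2,p2):
    a,d=ray(c1,*p1);b,e=ray(c2,*p2)
    s=np.linalg.lstsq(np.c_[d,-e],b-a,rcond=None)[0]
    x=a+d*s[0];y=b+e*s[1];return (x+y)/2,np.linalg.norm(x-y)
def green(img,minA=6):
    h=cv2.cvtColor(img,cv2.COLOR_RGB2HSV);m=cv2.inRange(h,(45,90,25),(85,255,255))
    n,l,s,c=cv2.connectedComponentsWithStats(m)
    return [(s[i].tolist(),c[i].round(1).tolist()) for i in range(1,n) if s[i,4]>=minA]
E
python3 - <<'E'
from h import *
for n in("scene","side"):
    im=cv2.imread(f"pics/{n}0.png")
    print(n,green(im[:,:,::-1].copy()))
a=cv2.imread("pics/scene0.png");b=cv2.imread("pics/side0.png")
cv2.imwrite("pics/a1.png",cv2.resize(a[120:280,290:450],None,fx=4,fy=4,interpolation=3)[:600])
cv2.imwrite("pics/b1.png",cv2.resize(b[110:310,170:330],None,fx=3,fy=3,interpolation=3)[:600])
cv2.imwrite("pics/a2.png",cv2.resize(a[230:410,160:340],None,fx=3.3,fy=3.3,interpolation=3)[:600])
E
```

```text
scene [([290, 238, 6, 7, 16], [293.1, 240.5]), ([222, 268, 27, 34, 497], [235.4, 284.5]), ([0, 318, 127, 162, 13049], [56.9, 403.1]), ([170, 349, 7, 8, 25], [173.1, 352.6])]
side [([327, 254, 7, 10, 33], [329.4, 257.7]), ([392, 279, 36, 46, 994], [409.3, 300.7]), ([498, 376, 10, 12, 62], [501.9, 381.4])]
```

View pics/a1.png

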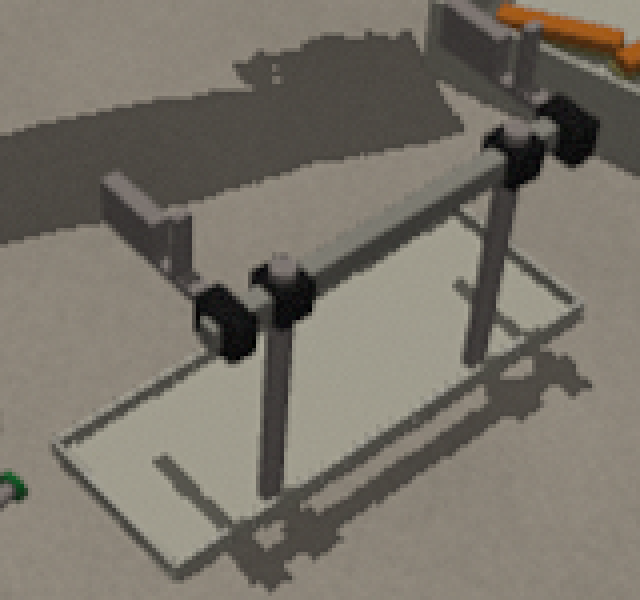

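View pics/b1.png

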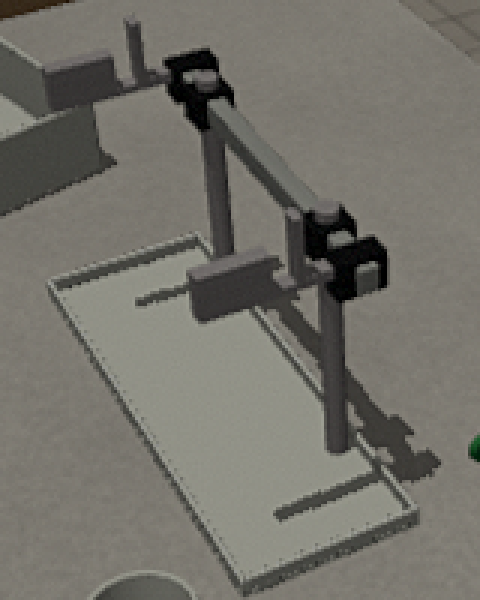

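View pics/a2.png

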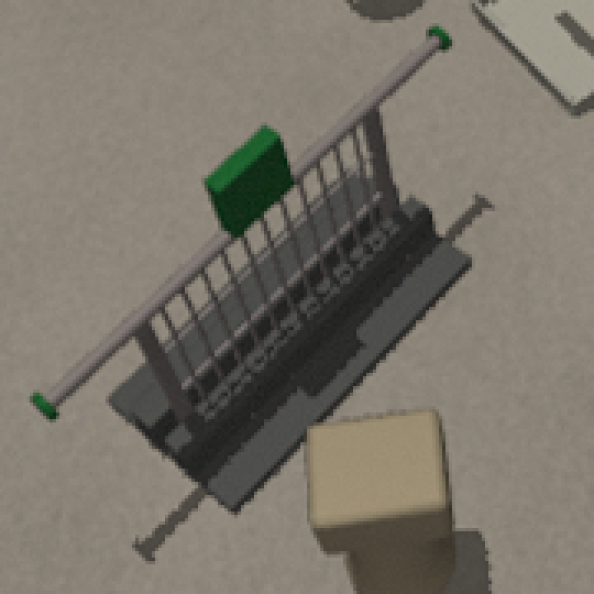

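```bash
python3 - <<'E'
from h import *
np.set_printoptions(precision=4,suppress=True)
S=optics.camera("scene");D=optics.camera("side")
P=lambda n,a,b:print(n,*tri(S,a,D,b))
P("colNear",(293.1,240.5),(329.4,257.7));P("colFar",(173.1,352.6),(501.9,381.4));P("grip",(235.4,284.5),(409.3,300.7))
for n,c,ps in(("S",S,[(303.75,230),(334.5,263),(435.5,197)]),("D",D,[(186.7,204.3),(236,188.3),(309.3,281),(251,304.3)])):
    for p in ps: print(n,p,plane(c,*p,.016))
P("stopN",(334.5,173),(267.7,179.3));P("stopF",(422.5,126),(213.7,115.7))
P("tipN",(317.5,164),(233.3,199.3));P("tipF",(400,120),(185,132.7))
a=S["pixels"][:,:,::-1];b=D["pixels"][:,:,::-1]
r=lambda i,y,x,h,w,f:cv2.resize(np.ascontiguousarray(i[y:y+h,x:x+w]),None,fx=f,fy=f,interpolation=cv2.INTER_NEAREST)
cv2.imwrite("pics/hk.png",np.vstack([np.hstack([r(a,155,305,48,64,6),r(a,105,390,48,64,6)]),np.hstack([r(b,165,225,48,64,6),r(b,105,180,48,64,6)])]))
E
```

```text
colNear [ 0.5619 -0.0574  0.161 ] 9.21582160625754e-05
colFar [ 0.6264 -0.3779  0.161 ] 0.0007461087116144029
grip [ 0.5946 -0.2189  0.1891] 0.0012215217983169468
S (303.75, 230) [0.4554 0.0435 0.016 ]
S (334.5, 263) [0.5866 0.0371 0.016 ]
S (435.5, 197) [0.5972 0.3897 0.016 ]
D (186.7, 204.3) [0.4642 0.3936 0.016 ]
D (236, 188.3) [0.5899 0.3913 0.016 ]
D (309.3, 281) [0.578  0.0324 0.016 ]
D (251, 304.3) [0.4522 0.0387 0.016 ]
stopN [0.5283 0.0878 0.2452] 0.0018890591728935818
stopF [0.5419 0.3474 0.2442] 0.0007440547086405895
tipN [0.4637 0.0922 0.2242] 0.0032198873520657887
tipF [0.4755 0.3426 0.2262] 0.0020538469615127915
```

View pics/hk.png

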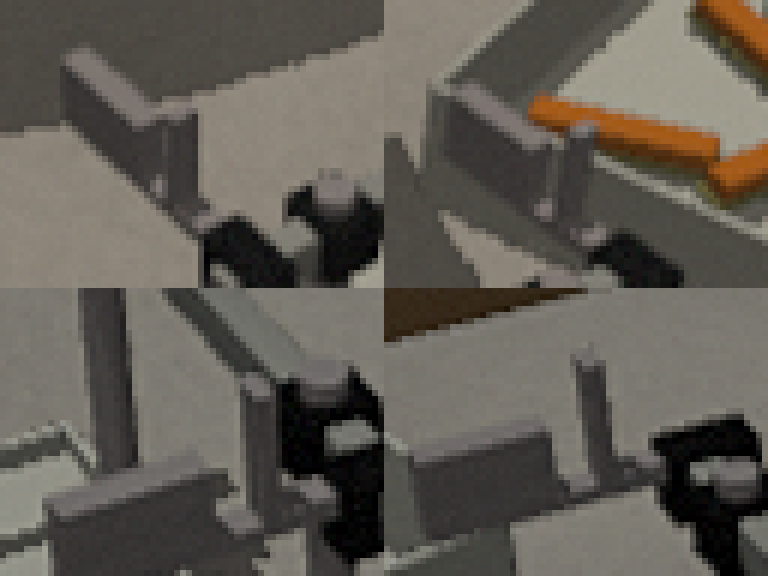

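```bash
cat >> h.py <<'E'
from scipy.spatial.transform import Rotation as Ro
def goal(p,yaw,ref=None):
    "tool-frame shift/turn to place TCP at p, pointing down, tool y at world angle yaw"
    o=sensors.get_obs();q=Ro.from_quat(o['tool_rot']) if ref is None else ref[1]
    p0=o['eef_pos'] if ref is None else ref[0]
    y=np.array([np.cos(yaw),np.sin(yaw),0]);z=np.array([0,0,-1.]);x=np.cross(y,z)
    T=Ro.from_matrix(np.c_[x,y,z])
    return np.round(np.r_[q.inv().apply(np.array(p)-p0),(q.inv()*T).as_rotvec()],4).tolist()
E
python3 - <<'E'
from h import *
o=sensors.get_obs();print(o['eef_pos'],o['clock'])
print(goal([.594,-.218,.33],.199))
S=optics.camera("scene");D=optics.camera("side")
print("cup",tri(S,(272,205),D,(217.5,318)), "meter top",plane(S,275,367,.15),plane(D,505,300,.15))
E
```

```text
[0.21182409 0.45255972 0.19098505] 0.25
[-0.6304, -0.4454, -0.1386, -0.0009, 0.0004, 0.934]
cup (array([0.37255032, 0.00627364, 0.06425737]), np.float64(0.007434833387064165)) meter top [ 0.76261455 -0.25026918  0.15      ] [ 0.7513718  -0.27436416  0.15      ]
```

>>> {"method": "apply_moves", "body": {
  "plan": [0,0,-0.04,0,0,0,0,0,-0.08,0,0,0,0,0,-0.12,0,0,0,0,0,-0.14,0,0,0,0,0,-0.14,0,0,0],
  "grip": 0.06
}}

```text
clock: 0.77
eef_pos: [0.2129, 0.4549, 0.3372]
tool_rot: [0.217, 0.976, 0.005, 0.001]
ft_force: [0.2, -0.2, 0.8]
grip_width: 0.06
```

>>> {"method": "apply_moves", "body": {
  "plan": [-0.03,-0.02,0,0,0,0.1,-0.07,-0.05,0,0,0,0.22,-0.12,-0.085,0,0,0,0.34,-0.17,-0.12,0,0,0,0.46,-0.22,-0.155,0,0,0,0.58,-0.27,-0.19,0,0,0,0.7,-0.32,-0.225,0,0,0,0.8,-0.37,-0.26,0,0,0,0.88,-0.41,-0.29,0,0,0,0.93,-0.44,-0.31,0,0,0,0.934,-0.46,-0.325,0,0,0,0.934,-0.47,-0.33,0,0,0,0.934]
}}

```text
clock: 1.77
eef_pos: [0.4576, 0.0216, 0.3309]
tool_rot: [0.634, 0.774, -0.0, -0.0]
ft_force: [1.5, 0.6, -0.6]
grip_width: 0.0598
```

```bash
python3 - <<'E'
from h import *
print(goal([.594,-.218,.33],.199))
E
```

```text
[-0.2618, 0.0864, 0.0008, -0.0005, -0.0002, -0.0004]
```

>>> {"method": "apply_moves", "body": {
  "plan": [-0.035,0.012,0,0,0,0,-0.075,0.025,0,0,0,0,-0.115,0.038,0,0,0,0,-0.155,0.051,0,0,0,0,-0.195,0.064,0,0,0,0,-0.23,0.076,0,0,0,0,-0.255,0.084,0,0,0,0,-0.262,0.086,0,0,0,0,-0.262,0.086,0,0,0,0,-0.262,0.086,0,0,0,0]
}}

```text
clock: 2.6
eef_pos: [0.5933, -0.2163, 0.3299]
tool_rot: [0.634, 0.774, -0.0, -0.001]
ft_force: [-0.8, 0.3, 0.2]
grip_width: 0.0603
```

```bash
python3 - <<'E'
from h import *
o=sensors.get_obs();c=optics.camera("wrist")
cv2.imwrite("pics/w1.png",c["pixels"][:,:,::-1])
T=np.eye(4);T[:3,:3]=Ro.from_quat(o['tool_rot']).as_matrix();T[:3,3]=o['eef_pos'];c['pose']=T@c['tool_from_camera']
print(o['eef_pos'],o['clock'],green(c["pixels"],30))
im=c["pixels"]; h=cv2.cvtColor(im,cv2.COLOR_RGB2HSV);m=cv2.inRange(h,(45,90,25),(85,255,255))
for cn in cv2.findContours(m,0,1)[0]:
    if cv2.contourArea(cn)>30:
        r=cv2.minAreaRect(cn);print(r)
        print([plane(c,*p,.215).round(4).tolist() for p in cv2.boxPoints(r)], plane(c,*r[0],.16))
E
```

```text
[ 0.59331848 -0.21632346  0.3298765 ] 2.6 [([316, 0, 22, 7, 106], [326.6, 2.0]), ([318, 185, 18, 75, 1275], [326.3, 222.7]), ([96, 331, 98, 72, 4426], [139.8, 366.3]), ([319, 366, 15, 10, 86], [326.2, 371.7]), ([227, 370, 71, 109, 4595], [258.4, 419.3]), ([142, 465, 34, 15, 378], [160.4, 473.4])]
((158.5, 472.0), (14.0, 33.0), 90.0)
[[0.4703, -0.4796, 0.215], [0.5008, -0.4735, 0.215], [0.5022, -0.4908, 0.215], [0.4712, -0.4971, 0.215]] [ 0.46929539 -0.5498258   0.16      ]
((256.83489990234375, 427.55047607421875), (55.36235427856445, 104.59461975097656), 16.69924545288086)
[[0.5386, -0.4716, 0.215], [0.5515, -0.3553, 0.215], [0.599, -0.3623, 0.215], [0.5909, -0.4813, 0.215]] [ 0.56874281 -0.46636662  0.16      ]
((326.0, 370.5), (9.0, 14.0), 90.0)
[[0.6128, -0.3393, 0.215], [0.6245, -0.337, 0.215], [0.6264, -0.3459, 0.215], [0.6146, -0.3482, 0.215]] [ 0.62732726 -0.38098908  0.16      ]
((144.96661376953125, 371.75360107421875), (86.75627136230469, 68.1899185180664), 12.26477336883545)
[[0.4257, -0.4085, 0.215], [0.4363, -0.3385, 0.215], [0.5068, -0.3423, 0.215], [0.5006, -0.4137, 0.215]] [ 0.4468629  -0.41893257  0.16      ]
((326.5, 222.0), (74.0, 17.0), 90.0)
[[0.5823, -0.1871, 0.215], [0.5945, -0.1846, 0.215], [0.6063, -0.2412, 0.215], [0.5934, -0.2438, 0.215]] [ 0.59700133 -0.22791883  0.16      ]
((326.5, 3.0), (6.0, 21.0), 90.0)
[[0.5585, -0.071, 0.215], [0.5716, -0.0684, 0.215], [0.5723, -0.0717, 0.215], [0.5591, -0.0743, 0.215]] [ 0.56313545 -0.0598531   0.16      ]
```

View pics/w1.png

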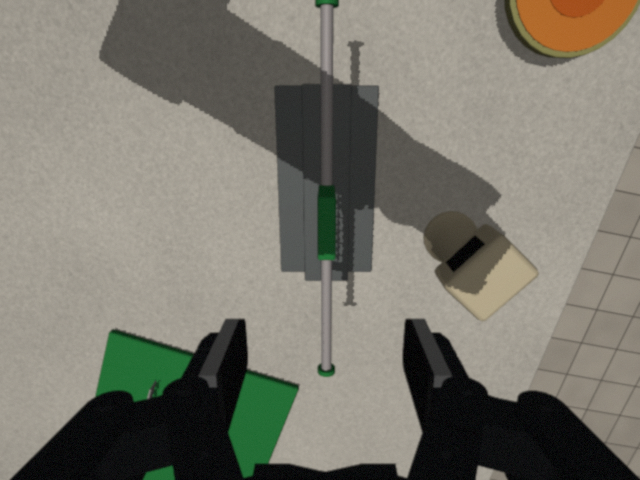

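The wrist view shows the bar exactly vertical at column 326, with the grip at (326,222), so it is aligned with the tool. I'll descend and grip.

>>> {"method": "apply_moves", "body": {
  "plan": [0,0,0.03,0,0,0,0,0,0.06,0,0,0,0,0,0.09,0,0,0,0,0,0.115,0,0,0,0,0,0.135,0,0,0,0,0,0.145,0,0,0,0,0,0.151,0,0,0,0,0,0.151,0,0,0,0,0,0.151,0,0,0]
}}

```text
clock: 3.4
eef_pos: [0.5941, -0.2158, 0.1819]
tool_rot: [0.633, 0.774, 0.0, 0.001]
ft_force: [-0.3, 0.8, 0.2]
grip_width: 0.0605
```

>>> {"method": "apply_moves", "body": {
  "plan": [0,0,0,0,0,0,0,0,0,0,0,0,0,0,0,0,0,0,0,0,0,0,0,0,0,0,0,0,0,0,0,0,0,0,0,0,0,0,0,0,0,0,0,0,0,0,0,0,0,0,0,0,0,0,0,0,0,0,0,0],
  "grip": 0.0
}}

```text
clock: 4.23
eef_pos: [0.5935, -0.2161, 0.1803]
tool_rot: [0.633, 0.774, -0.0, -0.0]
ft_force: [0.1, -0.7, 0.3]
grip_width: 0.0001
```

```bash
python3 - <<'E'
from h import *
print(sensors.get_obs()['grip_width'])
S=optics.camera("scene")["pixels"][:,:,::-1];D=optics.camera("side")["pixels"][:,:,::-1]
cv2.imwrite("pics/g1.png",np.hstack([cv2.resize(S[200:400,140:340],(400,400)),cv2.resize(D[210:410,310:510],(400,400))]))
cv2.imwrite("pics/w2.png",optics.camera("wrist")["pixels"][:,:,::-1])
E
```

```text
0.00011149616010420067
```

View pics/g1.png

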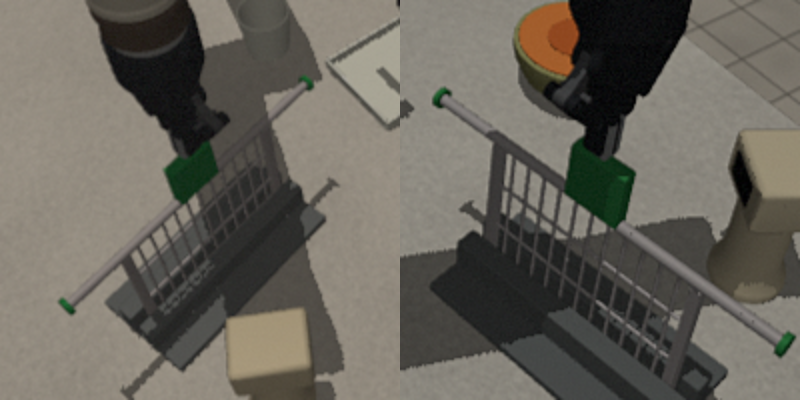

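View pics/w2.png

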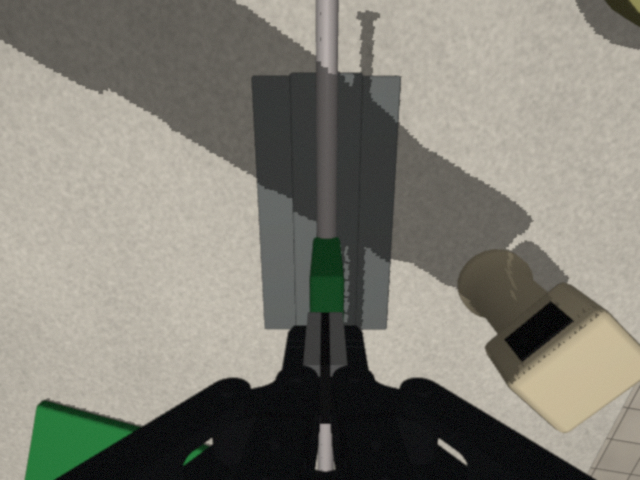

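```bash
python3 - <<'E'
from h import *
o=sensors.get_obs()
def proj(c,p):
    q=np.linalg.inv(c['pose'])@np.r_[p,1];return [round(c['cx']+c['fx']*q[0]/-q[2],1),round(c['cy']-c['fy']*q[1]/-q[2],1)]
for n in("scene","side"):
    c=optics.camera(n)
    for z in (0,.019,.035): print(n,z,proj(c,o['eef_pos']+[0,0,z]))
    print(green(c["pixels"]))
    cv2.imwrite(f"pics/z{n}.png",cv2.resize(c["pixels"][[slice(240,340),slice(250,350)][n=="side"],[slice(185,285),slice(360,460)][n=="side"],::-1],(600,600)))
c=optics.camera("wrist");c['pose']=c['tool_from_camera']
for z in(0,-.02,-.04):print('w',proj(c,[0,0,z]))
print(green(c["pixels"],30))
E
```

```text
scene 0 [np.float64(236.9), np.float64(286.0)]
scene 0.019 [np.float64(235.2), np.float64(280.7)]
scene 0.035 [np.float64(233.7), np.float64(276.1)]
[([290, 238, 6, 7, 19], [293.2, 240.3]), ([222, 270, 27, 32, 453], [235.5, 285.7]), ([0, 318, 127, 162, 13045], [56.9, 403.1]), ([170, 349, 7, 8, 25], [173.1, 352.6])]
side 0 [np.float64(406.4), np.float64(303.4)]
side 0.019 [np.float64(408.1), np.float64(294.8)]
side 0.035 [np.float64(409.5), np.float64(287.2)]
[([327, 254, 7, 10, 34], [329.4, 257.8]), ([392, 279, 36, 46, 935], [409.4, 301.9]), ([498, 376, 10, 12, 60], [501.8, 381.5])]
w [np.float64(324.4), np.float64(289.0)]
w [np.float64(324.4), np.float64(307.9)]
w [np.float64(324.3), np.float64(331.0)]
[([310, 237, 34, 77, 2321], [326.4, 276.5]), ([25, 401, 115, 79, 5168], [69.1, 439.6]), ([182, 444, 27, 22, 216], [194.1, 454.1])]
```

View pics/zscene.png

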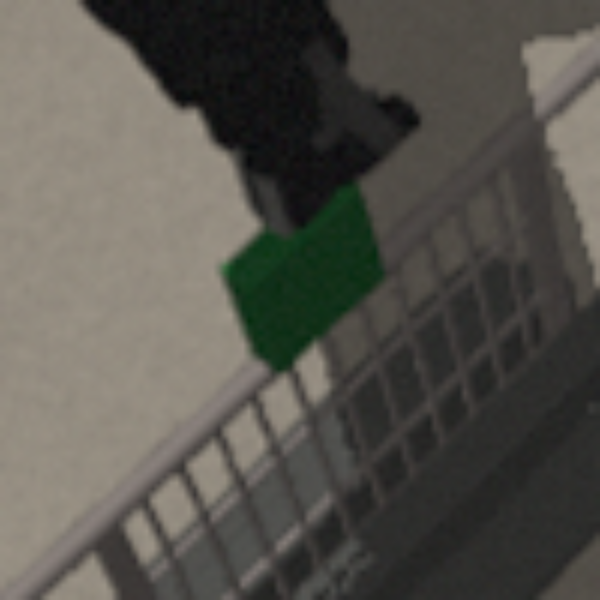

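View pics/zside.png

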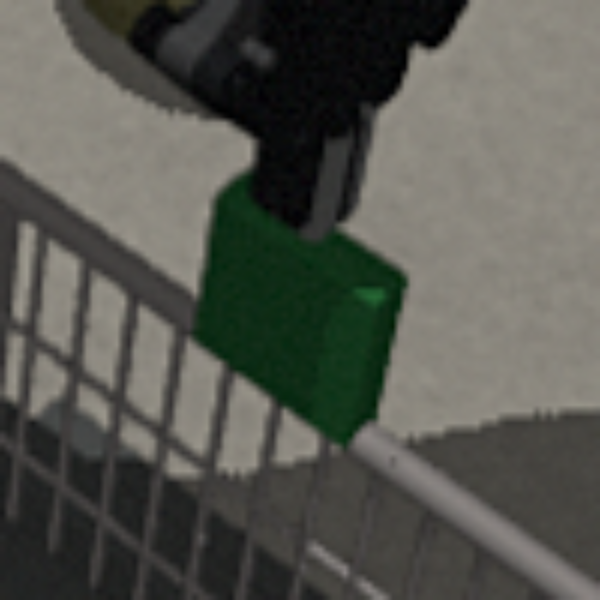

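```bash
python3 - <<'E'
from h import *
def proj(c,p):
    q=np.linalg.inv(c['pose'])@np.r_[p,1];return np.round([c['cx']+c['fx']*q[0]/-q[2],c['cy']-c['fy']*q[1]/-q[2]],1).tolist()
c=optics.camera("wrist");c['pose']=c['tool_from_camera']
for z in(0,-.013,-.025,-.035,-.045):print('w',z,[proj(c,[x,y,z]) for x in(0,.011) for y in(-.043,.043)])
c=optics.camera("side")
for z in(0,.013,.03,.045):print('s',z,[proj(c,np.array([.2117,.4522,.1905+z])+s*.043*np.array([.424,.905,0])) for s in(-1,1)])
print(bot.grasp_offset)
b=cv2.imread("pics/side0.png");cv2.imwrite("pics/s0z.png",cv2.resize(b[60:180,0:120],(600,600)))
E
```

```text
w 0 [[236.9, 289.1], [412.0, 289.0], [235.3, 268.3], [413.5, 268.2]]
w -0.013 [[231.2, 300.9], [417.6, 300.8], [229.3, 278.9], [419.4, 278.8]]
w -0.025 [[225.2, 313.2], [423.5, 313.1], [223.1, 290.1], [425.6, 290.0]]
w -0.035 [[219.6, 324.8], [429.1, 324.7], [217.3, 300.6], [431.3, 300.5]]
w -0.045 [[213.3, 337.7], [435.3, 337.6], [210.7, 312.3], [437.8, 312.2]]
s 0 [[34.8, 172.1], [46.7, 148.4]]
s 0.013 [[32.4, 166.4], [44.6, 142.9]]
s 0.03 [[29.2, 158.8], [41.7, 135.5]]
s 0.045 [[26.3, 151.9], [39.2, 128.9]]
0.0187
```

View pics/s0z.png

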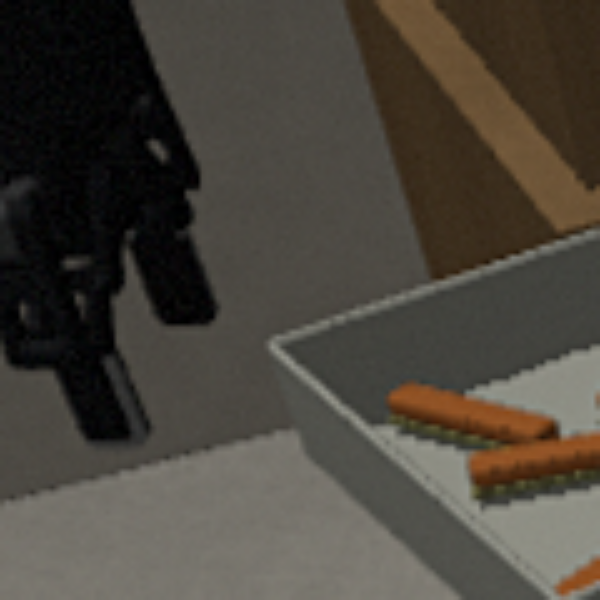

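In all three views the shut fingertips sit just above the grip. Both the side and wrist projections put the real tips about 43 mm behind the reported TCP. I'll open, go down about 46 mm more with an eye on the force, and grip again.

>>> {"method": "apply_moves", "body": {
  "plan": [0,0,0,0,0,0,0,0,0,0,0,0,0,0,0,0,0,0,0,0,0,0,0,0,0,0,0,0,0,0,0,0,0,0,0,0,0,0,0,0,0,0,0,0,0,0,0,0],
  "grip": 0.06
}}

```text
clock: 5.3
eef_pos: [0.5935, -0.2161, 0.1804]
tool_rot: [0.633, 0.774, -0.0, -0.0]
ft_force: [-0.3, 0.3, -0.7]
grip_width: 0.0601
```

>>> {"method": "apply_moves", "body": {
  "plan": [0,0,0.006,0,0,0,0,0,0.012,0,0,0,0,0,0.018,0,0,0,0,0,0.024,0,0,0,0,0,0.03,0,0,0,0,0,0.036,0,0,0,0,0,0.041,0,0,0,0,0,0.045,0,0,0,0,0,0.045,0,0,0,0,0,0.045,0,0,0]
}}

```text
clock: 6.13
eef_pos: [0.5934, -0.2161, 0.1352]
tool_rot: [0.633, 0.774, -0.0, -0.0]
ft_force: [-0.4, 0.6, 0.1]
grip_width: 0.0603
```

```bash
python3 - <<'E'
from h import *
print(sensors.get_obs()['eef_pos'],sensors.get_obs()['grip_width'])
S=optics.camera("scene")["pixels"][:,:,::-1];D=optics.camera("side")["pixels"][:,:,::-1]
cv2.imwrite("pics/g3.png",np.hstack([cv2.resize(S[240:340,185:285],(400,400)),cv2.resize(D[250:350,360:460],(400,400))]))
E
```

```text
[ 0.59339025 -0.21605617  0.13515556] 0.06031830324865176
```

View pics/g3.png

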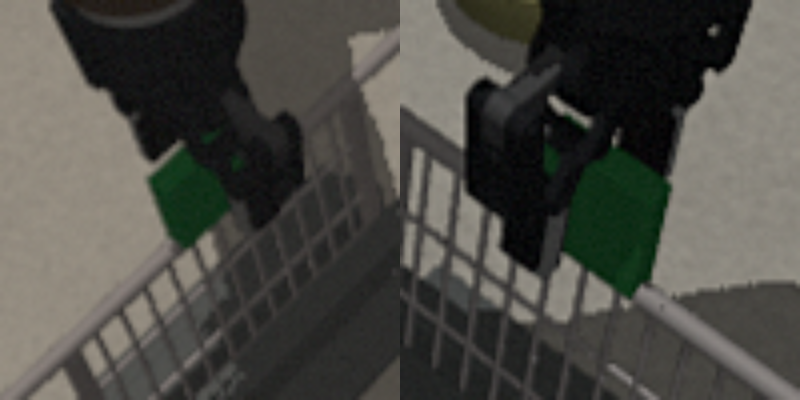

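>>> {"method": "apply_moves", "body": {
  "plan": [0,0,0,0,0,0,0,0,0,0,0,0,0,0,0,0,0,0,0,0,0,0,0,0,0,0,0,0,0,0,0,0,0,0,0,0,0,0,0,0,0,0,0,0,0,0,0,0,0,0,0,0,0,0,0,0,0,0,0,0],
  "grip": 0.0
}}

```text
clock: 7.07
eef_pos: [0.5938, -0.2162, 0.1358]
tool_rot: [0.633, 0.774, 0.0, 0.0]
ft_force: [0.4, -0.5, 2.5]
grip_width: 0.0132
```

```bash
python3 - <<'E'
from h import *
o=sensors.get_obs();print(o['eef_pos'],o['grip_width'],o['ft_force'],o['ft_torque'])
S=optics.camera("scene")["pixels"][:,:,::-1];D=optics.camera("side")["pixels"][:,:,::-1]
cv2.imwrite("pics/g4.png",np.hstack([cv2.resize(S[240:340,185:285],(400,400)),cv2.resize(D[250:350,360:460],(400,400))]))
E
```

```text
[ 0.59379817 -0.21615849  0.13575792] 0.01316406542050351 [ 0.44729788 -0.46822803  2.53086768] [ 0.04844404 -0.1403978   0.04806788]
```

View pics/g4.png

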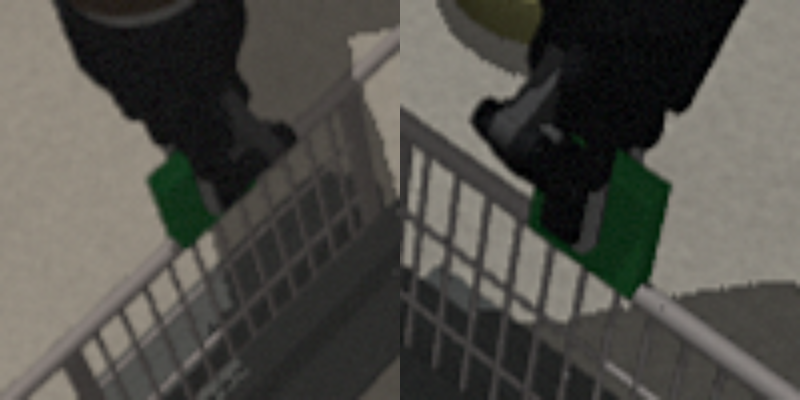

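>>> {"method": "apply_moves", "body": {
  "plan": [0,0,-0.004,0,0,0,0,0,-0.01,0,0,0,0,0,-0.018,0,0,0,0,0,-0.028,0,0,0,0,0,-0.04,0,0,0,0,0,-0.055,0,0,0,0,0,-0.075,0,0,0,0,0,-0.1,0,0,0,0,0,-0.125,0,0,0,0,0,-0.145,0,0,0,0,0,-0.155,0,0,0,0,0,-0.155,0,0,0]
}}

```text
clock: 8.17
eef_pos: [0.5944, -0.2166, 0.2947]
tool_rot: [0.633, 0.774, 0.001, 0.003]
ft_force: [0.2, -0.5, -2.8]
grip_width: 0.0136
```

```bash
python3 - <<'E'
from h import *
o=sensors.get_obs();print(o['eef_pos'],o['grip_width'],o['ft_force'],o['ft_torque'])
s=optics.camera("scene");d=optics.camera("side")
gs=green(s["pixels"]);gd=green(d["pixels"]);print(gs,gd)
cv2.imwrite("pics/l1.png",np.hstack([s["pixels"][100:400,100:450,::-1],d["pixels"][100:400,250:600,::-1]]))
E
```

```text
[ 0.59444009 -0.21664618  0.29469412] 0.013642350482215427 [ 0.23151105 -0.52367613 -2.81777704] [0.00175214 0.01984561 0.00457061]
[([283, 186, 7, 8, 23], [286.9, 188.8]), ([219, 218, 4, 3, 6], [220.5, 219.0]), ([202, 222, 32, 32, 385], [213.4, 238.0]), ([139, 306, 9, 9, 36], [142.9, 309.9]), ([0, 318, 127, 162, 13053], [56.9, 403.1])] [([329, 177, 10, 11, 47], [332.6, 181.3]), ([418, 194, 6, 4, 14], [420.6, 195.6]), ([405, 200, 43, 46, 815], [431.1, 223.6]), ([532, 297, 11, 14, 92], [536.9, 303.3])]
```

View pics/l1.png

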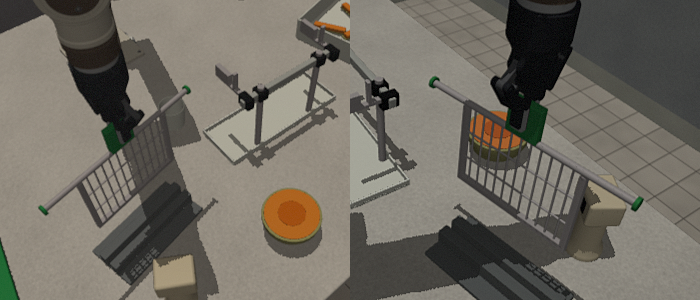

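```bash
python3 - <<'E'
from h import *
s=optics.camera("scene");d=optics.camera("side");o=sensors.get_obs()
for a,b in(((286.9,188.8),(332.6,181.3)),((142.9,309.9),(536.9,303.3))):print(tri(s,a,d,b))
R=Ro.from_quat(o['tool_rot']);
ref=(o['eef_pos'],R);print(o['eef_pos'])
print(goal([.40,-.10,.295],.1),goal([.39,.2175,.295],-.0465))
E
```

```text
(array([ 0.56183338, -0.0573396 ,  0.31766627]), np.float64(0.0014121045278263488))
(array([ 0.62595272, -0.37869979,  0.31894747]), np.float64(0.0007763817856849595))
[ 0.59279143 -0.21593086  0.28904236]
[0.1518, -0.1661, -0.0053, -0.0025, -0.0012, 0.0989] [0.465, -0.1131, -0.0051, -0.0026, -0.001, 0.2454]
```

>>> {"method": "apply_moves", "body": {
  "plan": [0.012,-0.014,0,0,0,0.01,0.035,-0.038,0,0,0,0.025,0.06,-0.065,0,0,0,0.045,0.085,-0.092,0,0,0,0.06,0.11,-0.119,0,0,0,0.075,0.13,-0.142,0,0,0,0.085,0.145,-0.158,0,0,0,0.095,0.165,-0.165,0,0,0,0.1,0.19,-0.163,0,0,0,0.115,0.22,-0.158,0,0,0,0.13,0.255,-0.152,0,0,0,0.145,0.29,-0.145,0,0,0,0.16]
}}

```text
clock: 9.37
eef_pos: [0.3925, 0.0404, 0.2896]
tool_rot: [0.694, 0.72, -0.001, -0.001]
ft_force: [1.0, 0.5, -3.9]
grip_width: 0.0132
```

```bash
python3 - <<'E'
from h import *
o=sensors.get_obs();print(o['eef_pos'],o['grip_width'])
print(goal([.39,.2175,.29],-.0465))
E
```

```text
[0.39252796 0.04037167 0.28955865] 0.013185437945620373
[0.1771, 0.0039, -0.0005, -0.0017, 0.0003, 0.0831]
```

>>> {"method": "apply_moves", "body": {
  "plan": [0.025,0.001,0,0,0,0.015,0.05,0.001,0,0,0,0.03,0.075,0.002,0,0,0,0.045,0.1,0.003,0,0,0,0.055,0.125,0.003,0,0,0,0.065,0.148,0.004,0,0,0,0.075,0.165,0.004,0,0,0,0.082,0.174,0.004,0,0,0,0.083,0.177,0.004,0,0,0,0.083,0.177,0.004,0,0,0,0.083,0.177,0.004,0,0,0,0.083]
}}

```text
clock: 10.28
eef_pos: [0.3909, 0.2156, 0.29]
tool_rot: [0.723, 0.691, -0.001, 0.0]
ft_force: [0.6, 0.3, -3.6]
grip_width: 0.0136
```

```bash
python3 - <<'E'
from h import *
o=sensors.get_obs();print(o['eef_pos'],o['grip_width'],o['ft_force'],o['ft_torque'])
s=optics.camera("scene");d=optics.camera("side");w=optics.camera("wrist")
print(green(s["pixels"]),green(d["pixels"]))
cv2.imwrite("pics/p1.png",np.hstack([s["pixels"][30:330,160:510,::-1],d["pixels"][50:350,70:420,::-1]]))
cv2.imwrite("pics/p1w.png",w["pixels"][:,:,::-1])
o=sensors.get_obs();print(o['eef_pos'],Ro.from_quat(o['tool_rot']).as_matrix()[:,1])
E
```

```text
[0.39087016 0.2156358  0.29004644] 0.013605388653677176 [ 0.60882361  0.31947861 -3.55410241] [-0.00485875  0.01773951 -0.017943  ]
[([389, 65, 6, 7, 19], [391.9, 67.6]), ([328, 70, 20, 28, 269], [334.2, 84.4]), ([276, 117, 5, 8, 28], [278.1, 120.6]), ([0, 318, 127, 162, 13046], [56.9, 403.1])] [([128, 90, 6, 5, 20], [130.4, 91.6]), ([146, 97, 20, 43, 415], [155.9, 118.6]), ([184, 177, 13, 12, 108], [190.2, 182.5])]
[0.39120816 0.21555541 0.29049566] [ 9.98967243e-01 -4.54360515e-02  1.10856393e-04]
```

View pics/p1.png

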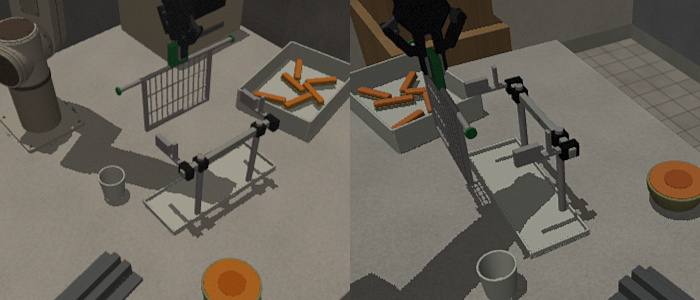

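View pics/p1w.png

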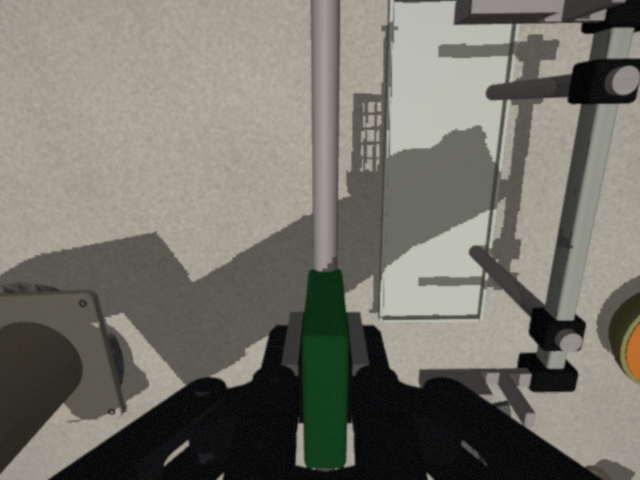

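```bash
python3 - <<'E'
from h import *
s=optics.camera("scene");d=optics.camera("side")
for a,b in(((391.9,67.6),(130.4,91.6)),((278.1,120.6),(190.2,182.5))):print(tri(s,a,d,b))
print(goal([.40,.2175,.216],-.0465),goal([.495,.2175,.216],-.0465))
E
```

```text
(array([0.39773952, 0.37922574, 0.31744798]), np.float64(0.004206724271693236))
(array([0.3832096 , 0.05132071, 0.31515171]), np.float64(0.0003683417805567776))
[0.0021, 0.0086, 0.0746, 0.0003, -0.0, 0.0012] [0.0064, 0.1035, 0.0746, 0.0003, -0.0, 0.0012]
```

>>> {"method": "apply_moves", "body": {
  "plan": [0,0.002,0.012,0,0,0,0,0.004,0.03,0,0,0,0,0.006,0.048,0,0,0,0,0.008,0.063,0,0,0,0.001,0.012,0.072,0,0,0,0.001,0.018,0.076,0,0,0,0.002,0.028,0.076,0,0,0,0.002,0.038,0.076,0,0,0,0.003,0.046,0.076,0,0,0,0.003,0.052,0.076,0,0,0,0.003,0.055,0.076,0,0,0,0.003,0.055,0.076,0,0,0]
}}

```text
clock: 11.53
eef_pos: [0.4473, 0.2171, 0.2146]
tool_rot: [0.723, 0.691, 0.0, 0.0]
ft_force: [-0.1, -0.2, -4.1]
grip_width: 0.0133
```

```bash
python3 - <<'E'
from h import *
o=sensors.get_obs();print(o['eef_pos'],o['ft_force'],o['ft_torque'])
s=optics.camera("scene");d=optics.camera("side");w=optics.camera("wrist")
print(green(s["pixels"]),green(d["pixels"]))
a=s["pixels"][:,:,::-1];b=d["pixels"][:,:,::-1]
r=lambda i,y,x,h,w,f:cv2.resize(np.ascontiguousarray(i[y:y+h,x:x+w]),None,fx=f,fy=f,interpolation=cv2.INTER_NEAREST)
cv2.imwrite("pics/hk2.png",np.vstack([np.hstack([r(a,145,290,60,80,5),r(a,95,370,60,80,5)]),np.hstack([r(b,160,210,60,80,5),r(b,100,150,60,80,5)])]))
cv2.imwrite("pics/p2w.png",w["pixels"][:,:,::-1])
o=sensors.get_obs();print(o['eef_pos'])
E
```

```text
[0.44726945 0.21714695 0.21458737] [-0.08057284 -0.2330067  -4.0747443 ] [ 0.01770469 -0.00070123  0.05727869]
[([403, 103, 5, 6, 14], [405.7, 104.9]), ([345, 111, 19, 26, 230], [350.5, 124.1]), ([295, 157, 5, 8, 25], [297.0, 160.5]), ([0, 318, 127, 162, 13043], [56.9, 403.1])] [([164, 119, 9, 5, 18], [167.7, 120.3]), ([187, 129, 17, 40, 356], [194.8, 149.4]), ([225, 206, 11, 10, 84], [229.9, 210.1])]
[0.4459375  0.21706047 0.2144433 ]
```

View pics/hk2.png

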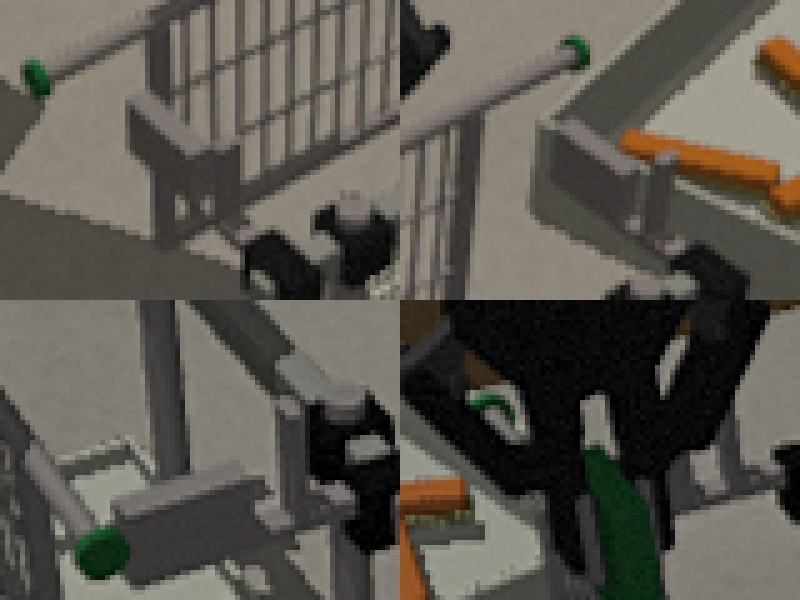

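View pics/p2w.png

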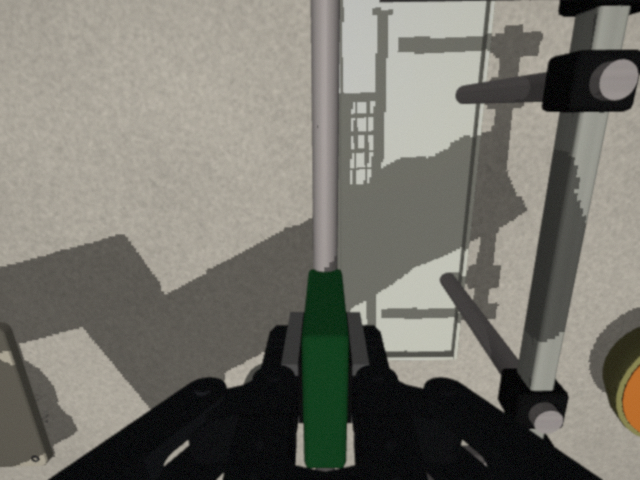

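>>> {"method": "apply_moves", "body": {
  "plan": [0,0.003,0,0,0,0,0,0.007,0,0,0,0,0.001,0.011,0,0,0,0,0.001,0.015,0,0,0,0,0.001,0.019,0,0,0,0,0.001,0.023,0,0,0,0,0.001,0.027,0,0,0,0,0.001,0.03,0,0,0,0,0.001,0.03,0,0,0]
}}

```text
$.plan: bad value
```

>>> {"method": "apply_moves", "body": {
  "plan": [0,0.003,0,0,0,0,0,0.006,0,0,0,0,0,0.009,0,0,0,0,0,0.012,0,0,0,0,0,0.015,0,0,0,0,0,0.017,0,0,0,0,0,0.017,0,0,0]
}}

```text
$.plan: bad value
```

```bash
cat > look.py <<'E'
from h import *
import sys
o=sensors.get_obs();print(o['eef_pos'],o['ft_force'],o['ft_torque'],o['clock'])
s=optics.camera("scene");d=optics.camera("side")
print([g[1] for g in green(s["pixels"])],[g[1] for g in green(d["pixels"])])
a=s["pixels"][:,:,::-1];b=d["pixels"][:,:,::-1]
r=lambda i,y,x,h,w,f:cv2.resize(np.ascontiguousarray(i[y:y+h,x:x+w]),None,fx=f,fy=f,interpolation=cv2.INTER_NEAREST)
cv2.imwrite(f"pics/{sys.argv[1]}.png",np.vstack([np.hstack([r(a,145,290,60,80,5),r(a,95,370,60,80,5)]),np.hstack([r(b,160,210,60,80,5),r(b,90,165,60,80,5)])]))
E
python3 look.py hk3
```

```text
[0.4459375  0.21706047 0.2144433 ] [-0.01398239  0.00888699 -2.92265499] [-0.07254673  0.02542549 -0.04932065] 11.6833
[[404.8, 104.5], [359.5, 108.0], [350.0, 123.7], [296.7, 160.4], [56.9, 403.1]] [[167.2, 120.2], [194.4, 149.6], [229.5, 210.3]]
```

View pics/hk3.png

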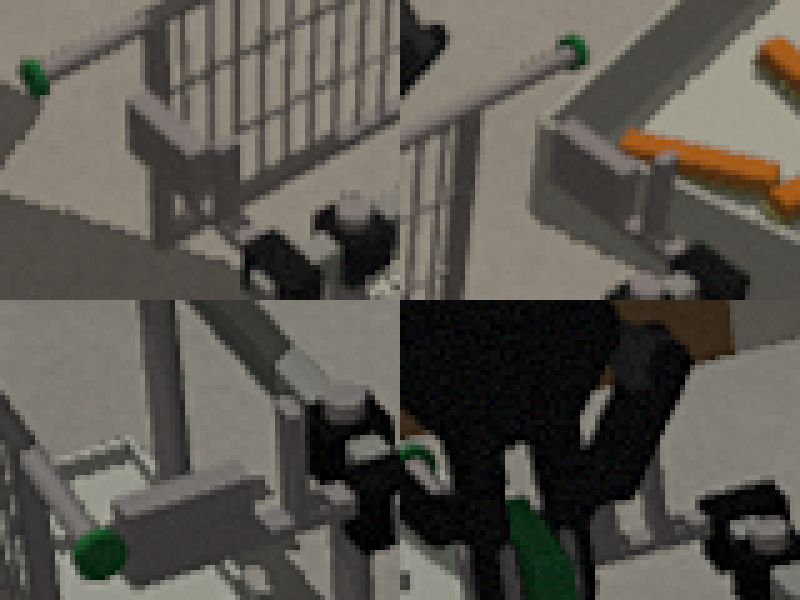

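>>> {"method": "apply_moves", "body": {
  "plan": [0,0.003,0,0,0,0,0,0.007,0,0,0,0,0.001,0.011,0,0,0,0,0.001,0.015,0,0,0,0,0.001,0.019,0,0,0,0,0.001,0.023,0,0,0,0,0.001,0.027,0,0,0,0,0.001,0.03,0,0,0,0,0.001,0.03,0,0,0,0]
}}

```text
clock: 12.53
eef_pos: [0.477, 0.2167, 0.2142]
tool_rot: [0.723, 0.691, 0.0, 0.0]
ft_force: [-0.1, 0.0, -3.3]
grip_width: 0.0133
```

```bash
python3 look.py hk4
```

```text
[0.47696153 0.21668372 0.21422035] [-0.11614941  0.03735515 -3.26751097] [ 0.02466833 -0.05106382 -0.01311789] 12.5333
[[414.1, 110.6], [358.9, 130.3], [305.0, 167.7], [56.9, 403.1]] [[183.5, 116.9], [210.7, 144.9], [246.7, 204.7]]
```

View pics/hk4.png

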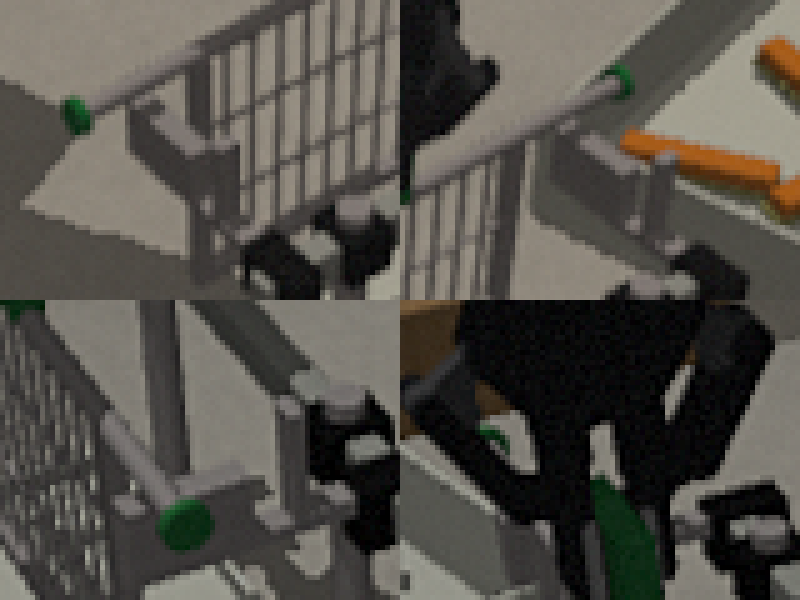

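>>> {"method": "apply_moves", "body": {
  "plan": [0,0,0.001,0,0,0,0,0,0.002,0,0,0,0,0,0.003,0,0,0,0,0,0.004,0,0,0,0,0,0.004,0,0,0]
}}

```text
clock: 13.05
eef_pos: [0.476, 0.2167, 0.2102]
tool_rot: [0.722, 0.691, -0.0, -0.0]
ft_force: [-0.8, -0.4, -3.6]
grip_width: 0.0136
```

>>> {"method": "apply_moves", "body": {
  "plan": [0,0,0.0008,0,0,0,0,0,0.0015,0,0,0,0,0,0.002,0,0,0,0,0,0.002,0,0,0]
}}

```text
clock: 13.38
eef_pos: [0.4762, 0.2167, 0.2083]
tool_rot: [0.723, 0.691, -0.0, -0.0]
ft_force: [-1.0, 0.6, -3.1]
grip_width: 0.0132
```

>>> {"method": "apply_moves", "body": {
  "plan": [0,0,0.0008,0,0,0,0,0,0.0015,0,0,0,0,0,0.0015,0,0,0]
}}

```text
clock: 13.63
eef_pos: [0.4762, 0.2168, 0.2067]
tool_rot: [0.722, 0.691, -0.0, -0.0]
ft_force: [0.4, -0.2, -4.3]
grip_width: 0.0132
```

>>> {"method": "apply_moves", "body": {
  "plan": [0,0,0.0005,0,0,0,0,0,0.001,0,0,0,0,0,0.001,0,0,0]
}}

```text
clock: 13.88
eef_pos: [0.4762, 0.2168, 0.2058]
tool_rot: [0.722, 0.691, -0.0, -0.0]
ft_force: [0.8, -0.5, -3.9]
grip_width: 0.0134
```

>>> {"method": "apply_moves", "body": {
  "plan": [0,0,0.0005,0,0,0,0,0,0.001,0,0,0,0,0,0.001,0,0,0]
}}

```text
clock: 14.13
eef_pos: [0.4762, 0.2168, 0.2048]
tool_rot: [0.722, 0.691, -0.0, -0.0]
ft_force: [-0.2, 0.1, -3.8]
grip_width: 0.0136
```

>>> {"method": "apply_moves", "body": {
  "plan": [0,0,0.0005,0,0,0,0,0,0.001,0,0,0,0,0,0.001,0,0,0]
}}

```text
clock: 14.38
eef_pos: [0.4762, 0.2168, 0.2038]
tool_rot: [0.723, 0.691, -0.0, -0.0]
ft_force: [-0.7, 0.0, -2.7]
grip_width: 0.0132
```

>>> {"method": "apply_moves", "body": {
  "plan": [0,0,0.0005,0,0,0,0,0,0.001,0,0,0,0,0,0.001,0,0,0]
}}

```text
clock: 14.63
eef_pos: [0.4763, 0.2168, 0.2034]
tool_rot: [0.722, 0.691, 0.0, 0.0]
ft_force: [-0.9, -1.2, 0.1]
grip_width: 0.0135
```

>>> {"method": "apply_moves", "body": {
  "plan": [0,0,-0.002,0,0,0,0,0,-0.0035,0,0,0,0,0.002,-0.0035,0,0,0,0,0.005,-0.0035,0,0,0,0,0.009,-0.0035,0,0,0,0,0.013,-0.0035,0,0,0,0.001,0.017,-0.0035,0,0,0,0.001,0.021,-0.0035,0,0,0,0.001,0.025,-0.0035,0,0,0,0.001,0.028,-0.0035,0,0,0,0.001,0.03,-0.0035,0,0,0,0.001,0.03,-0.0035,0,0,0]
}}

```text
clock: 15.63
eef_pos: [0.5067, 0.2164, 0.2062]
tool_rot: [0.723, 0.691, -0.0, 0.0]
ft_force: [-0.5, -0.1, -3.2]
grip_width: 0.0132
```

```bash
python3 look.py hk5
```

```text
[0.50671207 0.21639718 0.20624874] [-0.48650929 -0.07353031 -3.21257261] [ 0.06510221 -0.03804966 -0.02546602] 15.6333
[[422.5, 118.8], [367.3, 139.6], [313.5, 177.4], [56.9, 403.1]] [[226.6, 144.7], [263.2, 202.8]]
```

View pics/hk5.png

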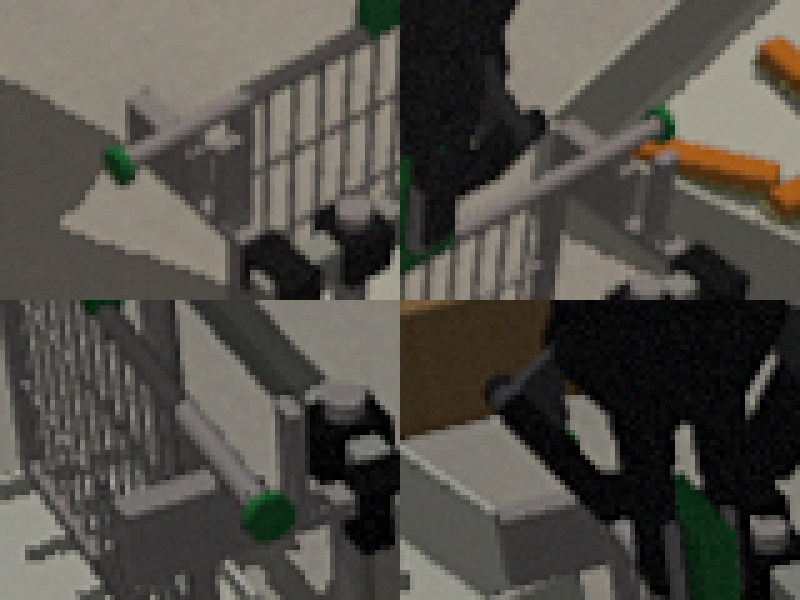

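>>> {"method": "apply_moves", "body": {
  "plan": [0,0.0015,0,0,0,0,0,0.003,0,0,0,0,0,0.0045,0,0,0,0,0,0.006,0,0,0,0,0,0.006,0,0,0,0]
}}

```text
clock: 16.15
eef_pos: [0.5126, 0.2162, 0.2064]
tool_rot: [0.723, 0.691, 0.0, 0.0]
ft_force: [0.2, 0.0, -3.7]
grip_width: 0.0136
```

>>> {"method": "apply_moves", "body": {
  "plan": [0,0.0007,0,0,0,0,0,0.0015,0,0,0,0,0,0.0015,0,0,0,0]
}}

```text
clock: 16.4
eef_pos: [0.5138, 0.2161, 0.2064]
tool_rot: [0.723, 0.691, -0.0, -0.0]
ft_force: [-0.1, -0.3, -2.8]
grip_width: 0.0134
```

>>> {"method": "apply_moves", "body": {
  "plan": [0,0.0007,0,0,0,0,0,0.0015,0,0,0,0,0,0.0015,0,0,0,0]
}}

```text
clock: 16.65
eef_pos: [0.5154, 0.2161, 0.2064]
tool_rot: [0.723, 0.691, 0.0, 0.0]
ft_force: [-0.2, -0.3, -3.8]
grip_width: 0.0134
```

>>> {"method": "apply_moves", "body": {
  "plan": [0,0.0007,0,0,0,0,0,0.0015,0,0,0,0,0,0.0015,0,0,0,0]
}}

```text
clock: 16.9
eef_pos: [0.5169, 0.216, 0.2064]
tool_rot: [0.723, 0.691, 0.0, 0.0]
ft_force: [0.0, -0.4, -3.1]
grip_width: 0.0131
```

>>> {"method": "apply_moves", "body": {
  "plan": [0,0.0007,0,0,0,0,0,0.0015,0,0,0,0,0,0.0015,0,0,0,0]
}}

```text
clock: 17.15
eef_pos: [0.5184, 0.2159, 0.2064]
tool_rot: [0.723, 0.691, 0.0, 0.0]
ft_force: [-0.6, 0.1, -4.4]
grip_width: 0.0137
```

>>> {"method": "apply_moves", "body": {
  "plan": [0,0.0005,0,0,0,0,0,0.001,0,0,0,0,0,0.001,0,0,0,0]
}}

```text
clock: 17.4
eef_pos: [0.5193, 0.2159, 0.2064]
tool_rot: [0.722, 0.691, 0.0, 0.0]
ft_force: [0.0, 0.0, -4.2]
grip_width: 0.0133
```

>>> {"method": "apply_moves", "body": {
  "plan": [0,0.0005,0,0,0,0,0,0.001,0,0,0,0,0,0.001,0,0,0,0]
}}

```text
clock: 17.65
eef_pos: [0.5203, 0.2158, 0.2064]
tool_rot: [0.723, 0.691, 0.0, 0.0]
ft_force: [0.0, -0.8, -3.9]
grip_width: 0.0133
```

>>> {"method": "apply_moves", "body": {
  "plan": [0,0.0005,0,0,0,0,0,0.001,0,0,0,0,0,0.001,0,0,0,0]
}}

```text
clock: 17.9
eef_pos: [0.5213, 0.2158, 0.2064]
tool_rot: [0.723, 0.691, 0.0, 0.0]
ft_force: [0.4, -0.6, -3.6]
grip_width: 0.0135
```

```bash
python3 look.py hk6
```

```text
[0.5213358  0.21581035 0.20640747] [ 0.3674297  -0.63525187 -3.56767574] [ 0.0365472  -0.03581675  0.00238958] 17.9
[[426.7, 122.1], [371.5, 142.9], [317.3, 181.2], [56.9, 403.1]] [[234.4, 143.0], [271.5, 199.9]]
```

View pics/hk6.png

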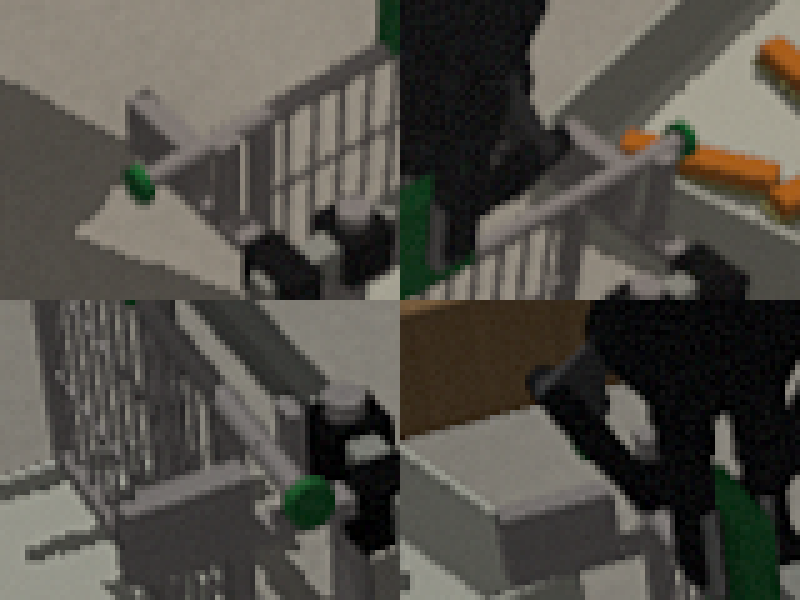

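Both ends are within a few mm of the stops, with no contact yet. I'll continue in 1 mm steps.

>>> {"method": "apply_moves", "body": {
  "plan": [0,0.0005,0,0,0,0,0,0.001,0,0,0,0,0,0.001,0,0,0,0]
}}

```text
clock: 18.25
eef_pos: [0.5224, 0.2158, 0.2064]
tool_rot: [0.722, 0.691, 0.0, 0.0]
ft_force: [-0.2, -0.1, -2.8]
grip_width: 0.0134
```

>>> {"method": "apply_moves", "body": {
  "plan": [0,0.0005,0,0,0,0,0,0.001,0,0,0,0,0,0.001,0,0,0,0]
}}

```text
clock: 18.5
eef_pos: [0.5234, 0.2157, 0.2064]
tool_rot: [0.723, 0.691, 0.0, 0.0]
ft_force: [0.6, -0.0, -3.3]
grip_width: 0.0135
```

```bash
python3 -c "
from h import *
o=sensors.get_obs();print(o['eef_pos'],o['ft_force'],o['ft_torque'])"
```

```text
[0.52335889 0.21572082 0.20637464] [ 0.62162648 -0.01296026 -3.30109377] [ 0.00950315  0.02333017 -0.00541783]
```

>>> {"method": "apply_moves", "body": {
  "plan": [0,0.0005,0,0,0,0,0,0.001,0,0,0,0,0,0.001,0,0,0,0]
}}

```text
clock: 18.75
eef_pos: [0.5243, 0.2157, 0.2064]
tool_rot: [0.723, 0.691, 0.0, 0.0]
ft_force: [0.5, -0.4, -3.8]
grip_width: 0.0134
```

>>> {"method": "apply_moves", "body": {
  "plan": [0,0.0005,0,0,0,0,0,0.001,0,0,0,0,0,0.001,0,0,0,0]
}}

```text
clock: 19.0
eef_pos: [0.525, 0.2156, 0.2063]
tool_rot: [0.723, 0.691, -0.0, -0.0]
ft_force: [-0.4, 0.4, -3.3]
grip_width: 0.0132
```

```bash
python3 -c "
from h import *
o=sensors.get_obs();print(o['eef_pos'],o['ft_force'],o['ft_torque'])"
```

```text
[0.52504656 0.21563069 0.2063421 ] [-0.36122358  0.36153833 -3.26128487] [ 0.04683122  0.18001341 -0.05280343]
```

>>> {"method": "apply_moves", "body": {
  "plan": [0,0.0005,0,0,0,0,0,0.001,0,0,0,0,0,0.001,0,0,0,0]
}}

```text
clock: 19.25
eef_pos: [0.5256, 0.2156, 0.2063]
tool_rot: [0.723, 0.691, -0.0, -0.001]
ft_force: [-2.0, 0.3, -2.9]
grip_width: 0.013
```

```bash
python3 look.py hk7
```

```text
[0.52557705 0.21564928 0.20627839] [-1.97119727  0.33367601 -2.8949851 ] [ 0.08826713  0.68470073 -0.39137669] 19.25
[[428.3, 122.9], [372.8, 143.9], [318.4, 182.2], [56.9, 403.1]] [[236.6, 142.2], [273.2, 199.2]]
```

View pics/hk7.png

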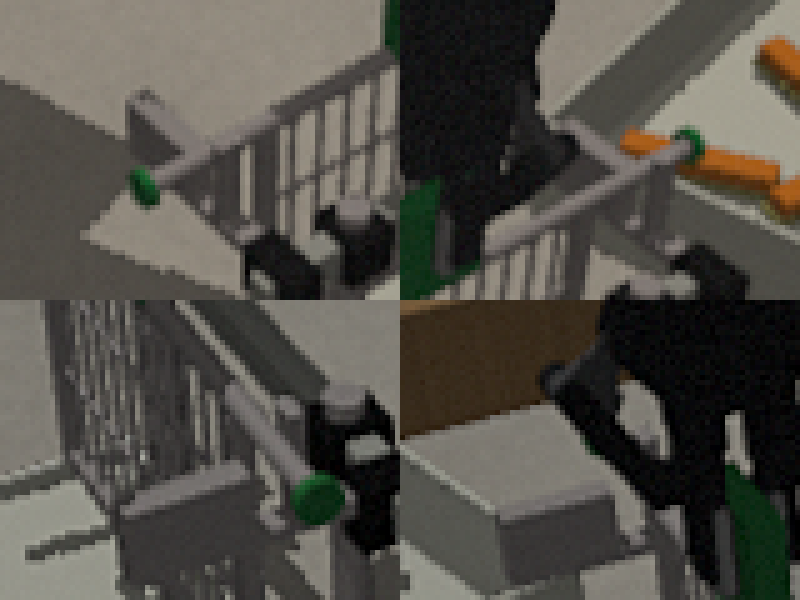

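>>> {"method": "apply_moves", "body": {
  "plan": [0,0.0002,0,0,0,0.003,0,0.0004,0,0,0,0.006,0,0.0006,0,0,0,0.009,0,0.0006,0,0,0,0.009]
}}

```text
clock: 19.68
eef_pos: [0.5262, 0.2156, 0.2063]
tool_rot: [0.725, 0.688, -0.0, -0.0]
ft_force: [-4.7, 1.1, -1.6]
grip_width: 0.0138
```

```bash
python3 -c "
from h import *
o=sensors.get_obs();print(o['eef_pos'],o['ft_force'],o['ft_torque'],Ro.from_quat(o['tool_rot']).as_matrix()[:2,1])"
```

```text
[0.52617726 0.2156087  0.20632007] [-4.74298434  1.08701334 -1.58638607] [ 0.1091369   1.07890491 -0.06891475] [ 0.9986234  -0.05243792]
```

>>> {"method": "apply_moves", "body": {
  "plan": [0,-0.001,0,0,0,0,0,-0.0025,0,0,0,0,0,-0.0027,0,0,0,0,0,-0.0027,0.001,0,0,0,0,-0.0027,0.002,0,0,0,0,-0.0027,0.003,0,0,0,0,-0.0027,0.004,0,0,0,0,-0.0027,0.004,0,0,0]
}}

```text
clock: 20.35
eef_pos: [0.5241, 0.2156, 0.2021]
tool_rot: [0.726, 0.688, -0.0, -0.0]
ft_force: [-0.6, 0.6, -4.0]
grip_width: 0.0134
```

>>> {"method": "apply_moves", "body": {
  "plan": [0,0,0.0007,0,0,0,0,0,0.0015,0,0,0,0,0,0.002,0,0,0,0,0,0.002,0,0,0]
}}

```text
clock: 20.68
eef_pos: [0.5241, 0.2157, 0.2002]
tool_rot: [0.726, 0.688, -0.0, -0.0]
ft_force: [0.4, -0.6, -3.6]
grip_width: 0.0136
```

```bash
python3 -c "
from h import *
o=sensors.get_obs();print(o['eef_pos'],o['ft_force'],o['ft_torque'],Ro.from_quat(o['tool_rot']).as_matrix()[:2,1])"
```

```text
[0.5240586  0.21566813 0.20022141] [ 0.41407304 -0.57421092 -3.60191173] [-0.05661384 -0.01606402  0.00217674] [ 0.99859572 -0.05297676]
```

>>> {"method": "apply_moves", "body": {
  "plan": [0,0,0.001,0,0,0,0,0,0.002,0,0,0,0,0,0.003,0,0,0,0,0,0.004,0,0,0,0,0,0.005,0,0,0,0,0,0.005,0,0,0]
}}

```text
clock: 21.18
eef_pos: [0.524, 0.2156, 0.1951]
tool_rot: [0.726, 0.688, -0.0, -0.0]
ft_force: [-0.1, 1.0, -4.3]
grip_width: 0.0132
```

>>> {"method": "apply_moves", "body": {
  "plan": [0,0,0.001,0,0,0,0,0,0.002,0,0,0,0,0,0.003,0,0,0,0,0,0.004,0,0,0,0,0,0.005,0,0,0,0,0,0.005,0,0,0]
}}

```text
clock: 21.68
eef_pos: [0.524, 0.2156, 0.1901]
tool_rot: [0.726, 0.688, -0.0, -0.0]
ft_force: [-0.4, -0.7, -4.2]
grip_width: 0.0132
```

>>> {"method": "apply_moves", "body": {
  "plan": [0,0,0.001,0,0,0,0,0,0.002,0,0,0,0,0,0.003,0,0,0,0,0,0.004,0,0,0,0,0,0.005,0,0,0,0,0,0.005,0,0,0]
}}

```text
clock: 22.18
eef_pos: [0.524, 0.2156, 0.1851]
tool_rot: [0.726, 0.688, -0.0, -0.0]
ft_force: [-0.5, -1.2, -2.9]
grip_width: 0.0134
```

>>> {"method": "apply_moves", "body": {
  "plan": [0,0,0.001,0,0,0,0,0,0.002,0,0,0,0,0,0.003,0,0,0,0,0,0.004,0,0,0,0,0,0.005,0,0,0,0,0,0.005,0,0,0]
}}

```text
clock: 22.68
eef_pos: [0.524, 0.2156, 0.1801]
tool_rot: [0.726, 0.688, -0.0, -0.0]
ft_force: [-0.7, 0.9, -3.7]
grip_width: 0.0131
```

>>> {"method": "apply_moves", "body": {
  "plan": [0,0,0.0005,0,0,0,0,0,0.001,0,0,0,0,0,0.001,0,0,0]
}}

```text
clock: 22.93
eef_pos: [0.5241, 0.2157, 0.1793]
tool_rot: [0.726, 0.688, -0.0, -0.0]
ft_force: [0.0, -0.5, -2.9]
grip_width: 0.0133
```

>>> {"method": "apply_moves", "body": {
  "plan": [0,0,0.0005,0,0,0,0,0,0.001,0,0,0,0,0,0.001,0,0,0]
}}

```text
clock: 23.18
eef_pos: [0.524, 0.2157, 0.1783]
tool_rot: [0.726, 0.688, -0.0, -0.0]
ft_force: [-0.1, 0.8, -4.2]
grip_width: 0.0132
```

>>> {"method": "apply_moves", "body": {
  "plan": [0,0,0.0005,0,0,0,0,0,0.001,0,0,0,0,0,0.001,0,0,0]
}}

```text
clock: 23.43
eef_pos: [0.5242, 0.2157, 0.1775]
tool_rot: [0.726, 0.688, 0.0, 0.0]
ft_force: [0.1, 0.3, -4.0]
grip_width: 0.0132
```

>>> {"method": "apply_moves", "body": {
  "plan": [0,0,0.0004,0,0,0,0,0,0.0007,0,0,0,0,0,0.0007,0,0,0]
}}

```text
clock: 23.68
eef_pos: [0.5243, 0.2157, 0.1774]
tool_rot: [0.726, 0.688, 0.0, 0.0]
ft_force: [-1.5, -0.8, 1.7]
grip_width: 0.0135
```

```bash
python3 -c "
from h import *
o=sensors.get_obs();print(o['eef_pos'],o['ft_force'],o['ft_torque'],Ro.from_quat(o['tool_rot']).as_matrix()[:2,1])"
```

```text
[0.52425053 0.21574478 0.17740822] [-1.49335015 -0.84269068  1.6868537 ] [-0.15301734  0.37797693  0.00702992] [ 0.99859417 -0.0530005 ]
```

>>> {"method": "apply_moves", "body": {
  "plan": [0,0,0.0003,0,0,0,0,0,0.0003,0,0,0,0,0,0.0003,0,0,0,0,0,0.0003,0,0,0,0,0,0.0003,0,0,0,0,0,0.0003,0,0,0,0,0,0.0003,0,0,0,0,0,0.0003,0,0,0]
}}

```text
clock: 24.35
eef_pos: [0.5242, 0.2158, 0.1773]
tool_rot: [0.726, 0.688, 0.001, 0.0]
ft_force: [-3.1, -1.0, 5.7]
grip_width: 0.0135
```

```bash
python3 look.py hk8
```

```text
[0.52424862 0.21576965 0.17732313] [-3.09047518 -0.95263353  5.68604514] [-0.2618142   0.62068279 -0.01255245] 24.35
[[426.3, 132.9], [371.4, 153.4], [318.2, 191.0], [56.9, 403.1]] [[237.1, 155.8], [272.6, 213.3]]
```

View pics/hk8.png

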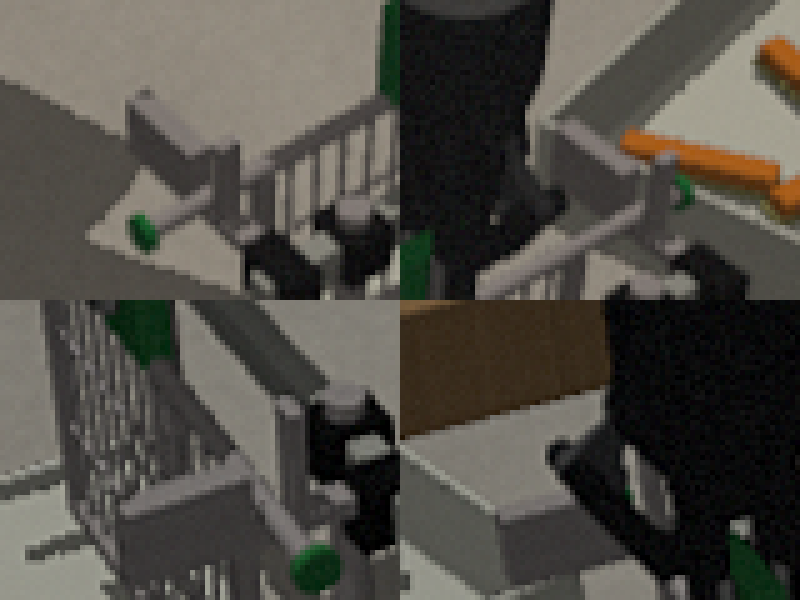

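>>> {"method": "apply_moves", "body": {
  "plan": [0,0,-0.0004,0,0,0,0,0,-0.0004,0,0,0,0,0,-0.0004,0,0,0,0,0,-0.0004,0,0,0,0,0,-0.0004,0,0,0,0,0,-0.0004,0,0,0,0,0,-0.0004,0,0,0]
}}

```text
clock: 25.03
eef_pos: [0.5243, 0.2158, 0.1773]
tool_rot: [0.726, 0.688, 0.0, 0.0]
ft_force: [-2.7, -1.1, 4.7]
grip_width: 0.0134
```

```bash
python3 -c "
from h import *
o=sensors.get_obs();print(o['eef_pos'],o['ft_force'],o['ft_torque'])
s=optics.camera('scene');d=optics.camera('side')
print(tri(s,(426.7,132.9),d,(195,125)),tri(s,(318.2,191.0),d,(272.6,213.3)))
cv2.imwrite('pics/v9.png',np.hstack([s['pixels'][30:330,200:550,::-1],d['pixels'][50:350,100:450,::-1]]))
"
```

```text
[0.52425041 0.21577181 0.17734887] [-2.67761164 -1.10524791  4.7318343 ] [-0.16477545  0.58945384  0.03985304]
(array([0.52093046, 0.39947418, 0.19522416]), np.float64(0.019266705200705312)) (array([0.51484062, 0.05124861, 0.20214753]), np.float64(0.0005339904812338941))
```

View pics/v9.png

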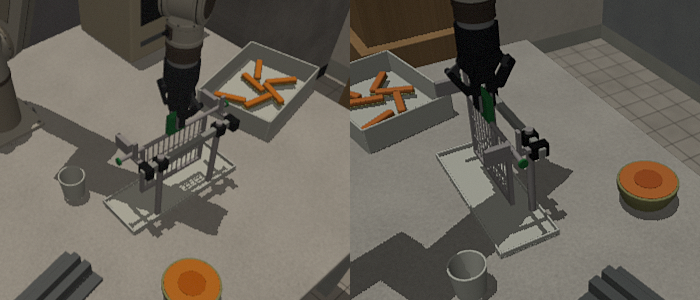

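>>> {"method": "apply_moves", "body": {
  "plan": [0,0,0,0,0,0,0,0,0,0,0,0,0,0,0,0,0,0,0,0,0,0,0,0,0,0,0,0,0,0,0,0,0,0,0,0,0,0,0,0,0,0,0,0,0,0,0,0],
  "grip": 0.035
}}

```text
clock: 25.8
eef_pos: [0.5242, 0.2157, 0.1767]
tool_rot: [0.726, 0.688, -0.0, -0.0]
ft_force: [0.7, 0.3, -0.7]
grip_width: 0.0351
```

```bash
python3 look.py hk9; python3 - <<'E'
from h import *
cv2.imwrite("pics/w9.png",optics.camera("wrist")["pixels"][:,:,::-1])
E
```

```text
[0.5241593  0.21572129 0.17674057] [ 0.69968721  0.31499462 -0.74482467] [-0.04562521  0.02846981 -0.00330072] 25.8
[[426.3, 132.9], [372.4, 152.3], [318.2, 190.9], [56.9, 403.1]] [[235.0, 154.2], [272.6, 213.3]]
```

View pics/hk9.png

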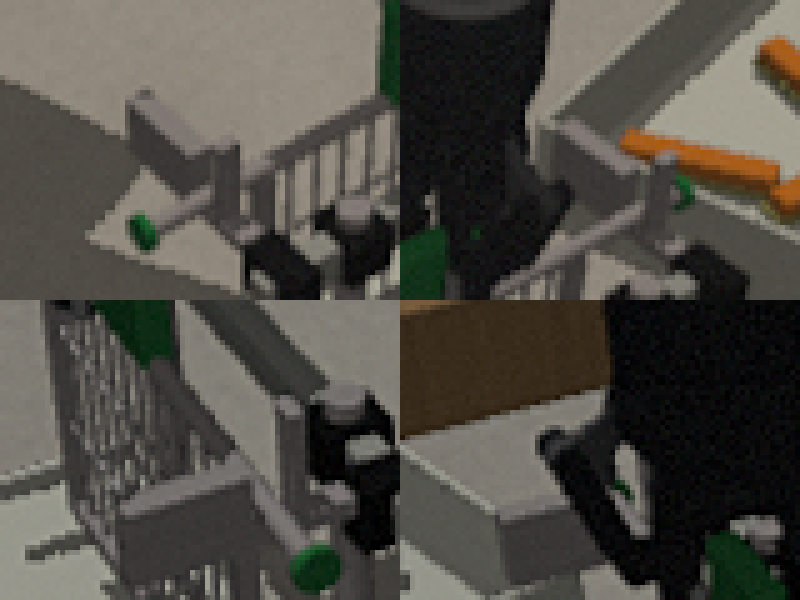

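View pics/w9.png

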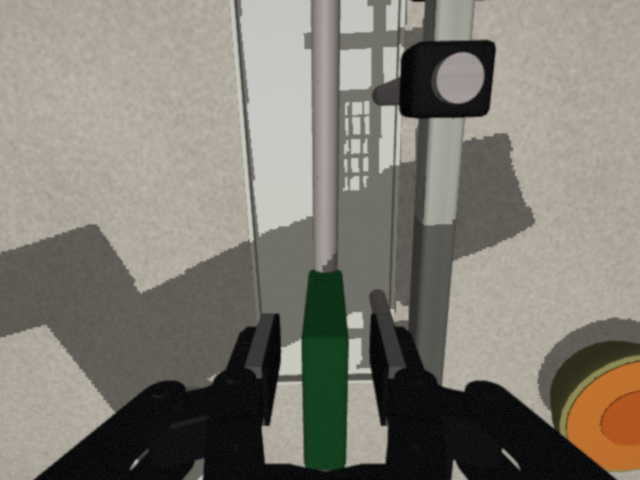

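The grid did not move on release. The collar pixels are unchanged, and the fingers are clear on both sides of the grip at (325,370). I'll retreat straight up.

>>> {"method": "apply_moves", "body": {
  "plan": [0,0,-0.005,0,0,0,0,0,-0.015,0,0,0,0,0,-0.03,0,0,0,0,0,-0.05,0,0,0,0,0,-0.075,0,0,0,0,0,-0.1,0,0,0,0,0,-0.125,0,0,0,0,0,-0.14,0,0,0,0,0,-0.15,0,0,0,0,0,-0.15,0,0,0,0,0,-0.15,0,0,0]
}}

```text
clock: 26.87
eef_pos: [0.5245, 0.2159, 0.3279]
tool_rot: [0.726, 0.688, 0.001, 0.0]
ft_force: [-0.3, 0.2, 0.3]
grip_width: 0.0348
```

```bash
python3 look.py hk10;python3 - <<'E'
from h import *
s=optics.camera('scene');d=optics.camera('side')
print([g for g in green(s['pixels'])],[g for g in green(d['pixels'])])
cv2.imwrite('pics/v10.png',np.hstack([s['pixels'][30:330,200:550,::-1],d['pixels'][50:350,100:450,::-1]]))
E
```

```text
[0.52454719 0.21587791 0.32792667] [-0.28774284  0.20920428  0.34999614] [-0.0061431  -0.00321183 -0.02162963] 26.8667
[[426.3, 132.9], [375.6, 151.2], [318.2, 190.9], [56.9, 403.1]] [[235.0, 154.0], [272.6, 213.3]]
[([425, 130, 4, 7, 14], [426.3, 132.9]), ([366, 138, 20, 28, 384], [375.5, 151.2]), ([316, 188, 5, 7, 24], [318.2, 190.9]), ([0, 318, 127, 162, 13043], [56.9, 403.1])] [([206, 126, 5, 4, 7], [208.3, 127.0]), ([226, 136, 19, 38, 433], [235.1, 154.1]), ([268, 209, 10, 10, 76], [272.6, 213.3])]
```

View pics/hk10.png

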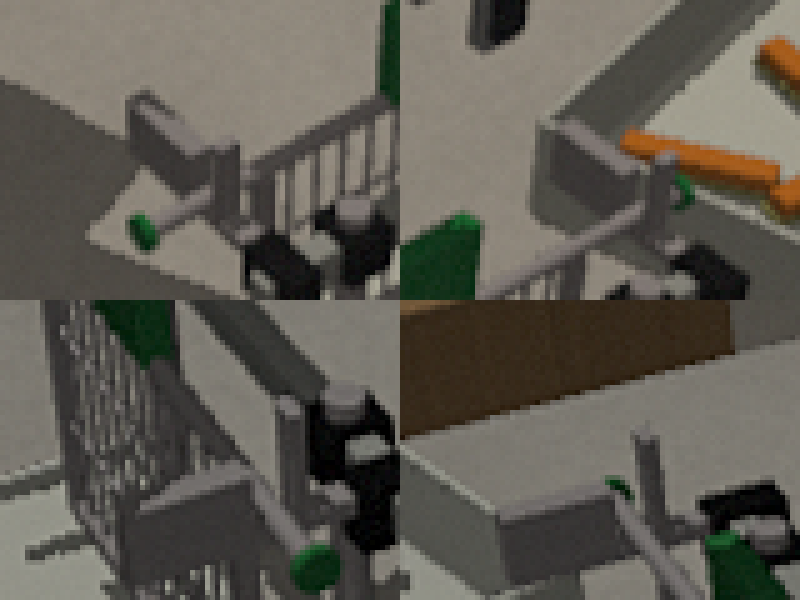

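View pics/v10.png

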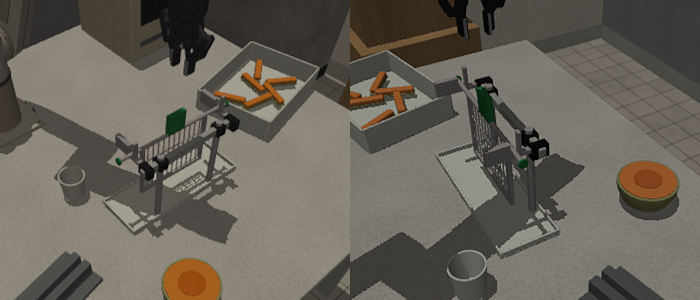

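Both bar ends are down in their notches behind the ledges, in both views. The grid hangs upright and still, and the gripper is clear above it. I'll do one last numeric check and hand in.

```bash
python3 - <<'E'
from h import *
s=optics.camera('scene');d=optics.camera('side')
a=tri(s,(426.3,132.9),d,(208.3,127.0));b=tri(s,(318.2,190.9),d,(272.6,213.3));g=tri(s,(375.5,151.2),d,(235.1,154.1));print(a,b,g)
bot.job_done()
E
```

```text
(array([0.53671004, 0.37479562, 0.20642104]), np.float64(0.0009874901074265721)) (array([0.51477855, 0.05125701, 0.20227112]), np.float64(0.0007394685604753094)) (array([0.52429537, 0.21327836, 0.23075903]), np.float64(0.0004970351855046613))
the job is handed in; nothing more can be done
```

The grid is hanging on the drip stand with both bar ends in their notches, and I have handed the job in. It took about 27 of the 72 s.

**What I did:**
- I lifted the grid by its green grip and brought it in from the hooks' open side.
- I felt the ledge at about 4 N, then both back stops. The −y stop touched first, so I turned the grid slightly until both bore evenly.
- I centred the bar and lowered it 26 mm until both ends rested on the notch floors.
- I kept a firm hold for over a second with up to about 9 N of bearing load, then released and backed straight up.

**Last checks:**
- The collars did not move on release, and the grid hangs upright and still with the gripper clear.
- The triangulated bar ends are at z = 202 mm (−y) and 206 mm (+y, where the collar was partly hidden). The drop and forces suggest about 203 mm for both. That is near the upper limit of 207 mm, because the hooks are clamped high.
- The melon, meter and cup were not touched.

**What disagreed:** my first grip attempt closed on nothing, just above the grip. The cameras showed the real fingertips about 43 mm behind the reported TCP, so I opened, went 45 mm lower and gripped again. I worked with that offset from then on.

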